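Hang the drilled hanger block on the bent drying arm

ROBOT

A 6-joint arm with a two-finger parallel gripper is mounted at the origin on the work surface. World frame = base frame: x ahead of the robot, y to its left, z up, the work surface at z = 0. Lengths are in m, angles in rad, forces in N, time in s.
With the tool pointing down it reaches from about 0.275 to 0.775 m from the base axis. Payload 14.6 kg.
Tool frame: the origin (TCP) lies on the centre line of the jaws, within the pads' length; the fingertips stand 22 mm ahead of it and the grasp point (between the pads) lies 3 mm ahead of it; x points along the fingers, y is the direction in which the jaws open and shut, and the axes are right-handed (so a half turn about x gives the same grasp; the last joint's range is limited). The gripper opens to 85 mm and grips with 20 to 120 N. Pads are 22 mm wide; open, the fingers measure 114 mm over their backs; the gripper's body (76 mm by 85 mm) begins 54 mm behind the grasp point. The pads swing forward as they close: fully open they stand 13 mm farther back than shut.
Start: joints at [-1.336, 0.263, -0.048, 1.259, 0, 1.415], TCP at [0.199, -0.486, 0.221] pointing down, gripper open.
Joint ranges: [-2.65, 2.65], [-0.89, 1.7], [-1.18, 1.37], [-2.13, 2.11], [-1.35, 1.29], [-3.14, 3.14]. Speed limits (rad/s): [1.89, 1.89, 2.57, 2.79, 3.14, 3.14].

INTERFACE

Orientations are given as a 3x3 rotation matrix whose columns are the frame's x, y, z axes.
In Python, from cell import robot, read_camera, camera_model, nets gives the robot as it stands.
- The arm moves only by the tool carry_out, never from a script. Its argument "deltas" is a list of rows, each an object with "travel": the shift along the tool's x, y, z in m, a list of three; "delta_rot": the turn, a rotation vector about the tool's x, y, z in degrees, a list of three; "jaw": the gripper's target within -1 to 1 (fully open at 1, half-way at 0, shut at -1). In form: [{"travel": [dx, dy, dz], "delta_rot": [rx, ry, rz], "jaw": jaw}, ...]. A call has 1 to 10 rows; each row is the pose to reach, as a shift and turn from the pose commanded when the call began, along the tool's axes at that moment; what a row does not reach only later rows make up. A row lasts 1/10 s, in which the tool goes at most 50 mm and 8.59 degrees, less where a joint would pass 70% of its speed; a pose out of reach is approached as far as the arm can. A call with a gripper value outside its range is refused whole. The fingers move at their own pace and stop on an object; the grip force is fixed at half the most. Time passes only in rows, so rows that repeat a pose let the fingers close. It gives the time, the measured TCP pose, the force and the opening at its end, in the units of the state.
- robot.state(): the state, without advancing time (a new reading comes with each control period).
- read_camera(name): name is "side" or "top"; returns the picture (480x640x3 uint8, red, green, blue); there is no depth.
- camera_model(name): a dict with "fx", "fy", "cx", "cy" (pixels), "R" (3x3) and "t" (3): a world point X has camera coordinates R X + t. Camera axes: x right, y down, z forward; pixel columns grow to the right and rows downward; lengths in m; the calibration is good to about 2 mm. A picture is of the moment at which its call begins. camera_model takes no time and is no camera call.
- robot.close_job(): hands the job in, once; it reports no verdict.
Trained networks look in the newest picture that a camera, given by its name, has taken for a name from the list of things; names that differ only in an ending like _2 or _b are one class to them, and where a whole thing is asked for, a point or a joint stands for the part that bears it (a point fixed in the world has none). Each returns a list of dicts, best first, with "conf" (0 to 1); they miss things now and then, are a little off and sometimes report something else, mostly with a low value. They report only what shows in the picture. A call takes as long as a camera call. They do not tell look-alikes from the thing itself.
- nets.find_in(camera, label): "location" ([x, y, z] in m, in world coordinates, good to about 4 mm: the middle of the surface that is visible of it).
- nets.masks_of(camera, label): "mask" (480x640 bool, what is visible of it).
- nets.landmark_of(camera, label): "location" ([x, y, z] in m, in world coordinates, good to about 4 mm: a listed point, or the origin of a listed thing).
The state is a dict: "t": time; "joint_positions": joint angles; "qvel": joint speeds; "tau": joint torques, N m; "tool_pos": TCP position; "tool_rot": TCP orientation; "contact_force": force on the tool from outside, world axes, zero at the start; "wrist_torque": the same for the moment, N m; "finger_gap": finger opening in m.
Only numpy, scipy, OpenCV 4.12 (cv2) and the standard library are available. Lean on these libraries where they do the work, as an engineer would, in place of code of your own. Each camera call takes 0.05 s, during which the arm holds its last target. There are 200 camera calls.

TASK

Take the small drilled beech hanger block from the bench, thread it, hook facing outwards, onto the free end of the bent steel drying bar and slide it gently round the bend without letting it bind (never more than a light touch of a few newtons). Then press it home against the thick steel ring near the post with about half a kilo for a good moment. Leave it hanging there on its own, against the ring, and leave everything else where it is.

Things in the scene. Friction and masses are not known exactly. Their poses are not given: they have to be found in the camera images.
- stand: Steel drying stand fixed to the bench: base 120 x 120 x 18 mm, post 30 mm diameter, 168 mm high. Origin: centre of the base's underside, on the post's axis; z up. A rigid round steel bar (12 mm diameter, centre line level, 150 mm above the bench) leaves the post along the stand's +x: inner leg straight to x = 130 mm, then a bend to the left (+y), then the straight outer leg.
- seat (a point): Point on the bar's centre line (stand x = 47, y = 0, height 150 mm) in the outer face of the thick steel ring (28 mm diameter, 12 mm long) fixed on the inner leg: the block's -x face must end against this face. Axes as stand.
- bend (a point): Point on the bar's centre line where the inner leg ends and the bend begins (stand x = 130, y = 0, height 150 mm). The bend is an arc of 50 mm centre-line radius about stand x = 130, y = 50 mm, through 52 to 68 degrees, different each time. Axes as stand.
- tip (a point): Extreme point of the bar's free rounded end, on its centre line, 100 mm along the straight outer leg from the end of the bend. Its x axis points outwards along the outer leg, z up; its yaw minus the stand's yaw is the angle of the bend.
- hanger_mid (a point): Centre (half-way up) of the loose hanger block: beech, 26 mm long (its x), 40 mm wide (its y, grip across this), 72 mm high, 100 g, upright on the bench, z up. A round hole (15.5 mm, steel bush, 29 mm outside) runs through it along x. The bush was let in by hand: its middle lies 3 mm off the point 14 mm above this one, sideways, up or down: the direction is not known.
- hanger_hook (a point): Middle of the small steel hook that sticks out 20 mm from the hanger block's +x face, low down: 26 mm along the block's x from mid-length, 16 mm above the underside. The plain -x face goes onto the bar first and ends against the ring; the hook then faces away from the post. The hole's play on the bar is 3.5 mm on the straights, only about 1.5 mm in the bend.
- offcut_mid (a point): Centre of a solid beech offcut 26 x 34 x 52 mm, with neither hole nor hook, standing on the bench: not to be moved.
- glue: Glue jar, 48 mm diameter, 85 mm high, standing on the bench; origin at the centre of its underside. Not to be moved.
- strip: Loose wooden strip 200 x 35 x 8 mm lying on the bench; origin at the centre of its underside. Not to be moved.
- brush: Loose paint brush, 190 mm long, lying on the bench. Not to be moved.
There are look-alikes about, which are no part of the job. What is shaped like the part that bears hanger_mid but blue or yellow is not meant.

How it is judged:
By the outcome, as a careful person would: the job done as asked, in the order asked, and still so for the second after the job is handed in, with the robot touching nothing.
It also fails if it takes over 72 s, if anything falls off the work surface, if the arm or the gripper's body presses on something with over 40 N, if the wrist force passes 120 N, or if a joint passes its speed limit or range.

## Working session

There is one attempt and no reset: what is moved stays moved. The work goes in short steps, Python scripts to look and compute and a tool call to move; the robot and the scene stay as the last step left them, time stands still between calls to the robot, and variables do not carry over. Pictures are saved under pics/ and viewed, about 8 in all and at most 12, crops included, and the job is handed in when it is done.

Besides the shell and the picture viewer there is one more tool, called after "Emit:" as name(argument=value, ...) on one line, values as JSON. carry_out: Moves the arm, as the interface text tells. Its arguments: {"type":"object","properties":{"deltas":{"type":"array","items":{"type":"object","properties":{"travel":{"type":"array","items":{"type":"number"}},"delta_rot":{"type":"array","items":{"type":"number"}},"jaw":{"type":"number"}}}}},"required":["deltas"]}

```bash
ls; mkdir -p pics; python3 - <<'E'
from cell import robot, read_camera, camera_model, nets
import cv2,numpy as np
s=robot.state(); print(s['t'],s['tool_pos'],s['tool_rot'],s['finger_gap'],s['contact_force'])
for c in('side','top'):
    im=read_camera(c); cv2.imwrite(f'pics/{c}0.png',im[:,:,::-1]); m=camera_model(c); print(c,m)
    for l in('stand','seat','bend','tip','hanger_mid','hanger_hook','offcut_mid','glue','strip'):
        print(c,l,[(np.round(d['location'],4).tolist(),round(d['conf'],2)) for d in nets.landmark_of(c,l)])
E
```

```text
pics
0.0 [ 0.19942787 -0.48534804  0.22052455] [[-2.50741570e-04  3.80009003e-01 -9.24982754e-01]
 [ 9.93896024e-04 -9.24982231e-01 -3.80009058e-01]
 [-9.99999475e-01 -1.01462075e-03 -1.45757940e-04]] 0.08536952015002999 [-0.08931697 -0.0635369  -0.59464231]
side {'fx': 470.6900343747307, 'fy': 470.6900343747307, 'cx': 315.2138274851439, 'cy': 237.87328353697924, 'R': array([[-0.86740915, -0.4973201 ,  0.01655567],
       [-0.39495763,  0.66787152, -0.63083762],
       [ 0.30267117, -0.55373311, -0.77573823]]), 't': array([0.50016079, 0.21996063, 0.8042843 ])}
side stand [([0.6264, -0.1527, -0.0011], 0.67)]
side seat [([0.4278, 0.3087, 0.0164], 0.74), ([0.6384, -0.1101, 0.1485], 0.71)]
side bend [([0.6622, -0.0302, 0.1468], 0.76)]
side tip [([0.5934, 0.0906, 0.1548], 0.7), ([0.4199, -0.2421, 0.0008], 0.17)]
side hanger_mid [([0.5471, 0.2504, 0.0323], 0.92), ([0.4395, 0.2841, 0.0371], 0.91), ([0.4553, 0.3795, 0.0333], 0.62), ([0.6588, -0.031, 0.1452], 0.36)]
side hanger_hook [([0.4651, 0.3524, 0.0184], 0.95), ([0.3786, 0.3648, 0.0211], 0.82), ([0.4298, 0.3069, 0.0136], 0.75), ([0.5661
[... 495 characters left out ...]
-0.1555, 0.0033], 0.6)]
top seat [([0.6352, -0.1073, 0.1498], 0.97)]
top bend [([0.663, -0.0359, 0.1493], 0.8), ([0.6385, -0.107, 0.1513], 0.63)]
top tip [([0.5928, 0.0993, 0.1495], 0.54)]
top hanger_mid [([0.552, 0.2497, 0.0363], 0.84), ([0.3663, 0.3439, 0.0348], 0.82), ([0.4373, 0.2869, 0.033], 0.65), ([0.4595, 0.3819, 0.0336], 0.56)]
top hanger_hook [([0.4662, 0.3576, 0.0138], 0.91), ([0.4253, 0.3116, 0.0187], 0.89), ([0.3722, 0.3757, 0.0095], 0.82), ([0.5647, 0.2347, 0.0169], 0.56)]
top offcut_mid [([0.6074, 0.326, 0.0256], 0.72), ([0.698, 0.1948, -0.0003], 0.55), ([0.4363, 0.2867, 0.0334], 0.15)]
top glue [([0.4201, -0.2428, -0.0001], 0.91)]
top strip [([0.6638, -0.0329, 0.1474], 0.44)]
```

View pics/side0.png

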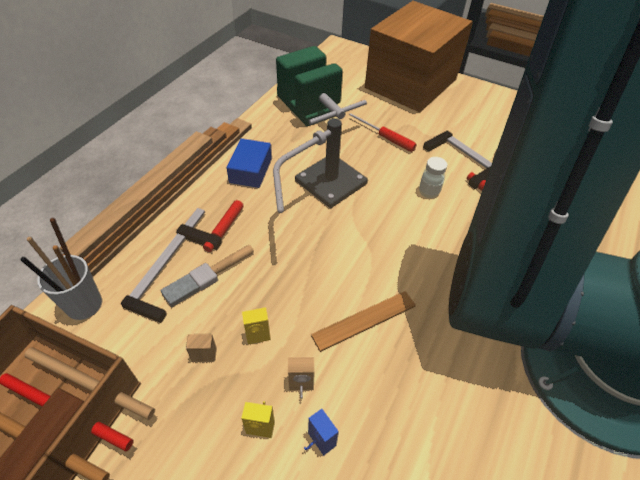

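View pics/top0.png

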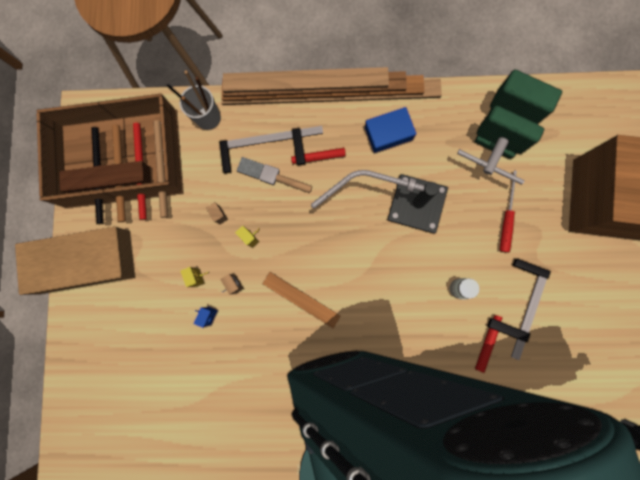

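The beech block with the hook is at side (301,373) and top (232,284). The plain one at top (216,212) is the offcut, and the yellow and blue ones are look-alikes. The bar's free end is at side (280,210) and top (313,209). Next I'll fit the silhouettes for precise poses.

```bash
cat > fit.py <<'E'
import numpy as np, cv2
from scipy.optimize import minimize
from cell import camera_model
CM={c:camera_model(c) for c in('side','top')}
def proj(c,X,sh=(0,0)):
    m=CM[c]; P=np.atleast_2d(X)@m['R'].T+m['t']
    return np.c_[m['fx']*P[:,0]/P[:,2]+m['cx']+sh[0], m['fy']*P[:,1]/P[:,2]+m['cy']+sh[1]],P[:,2]
def rz(a): c,s=np.cos(a),np.sin(a); return np.array([[c,-s,0],[s,c,0],[0,0,1.]])
K=4
def hull(img,p):
    h=cv2.convexHull((p*K+K/2).astype(np.float32)); cv2.fillConvexPoly(img,np.round(h*16).astype(np.int32),255,shift=4)
def box(lo,hi): return np.array([[x,y,z] for x in(lo[0],hi[0]) for y in(lo[1],hi[1]) for z in(lo[2],hi[2])])
def cyl(p,ax,r,L):
    ax=np.array(ax,float); u=np.array([0,0,1.]) if abs(ax[2])<.5 else np.array([1.,0,0]); v=np.cross(ax,u)
    t=np.linspace(0,2*np.pi,24); c=r*(np.outer(np.cos(t),u)+np.outer(np.sin(t),v))
    return np.r_[np.array(p)+c,np.array(p)+L*ax+c]
def barline(b):
    t=np.linspace(0,b,15); arc=np.c_[.13+.05*np.sin(t),.05-.05*np.cos(t)]
    e=arc[-1]; d=np.array([np.cos(b),np.sin(b)])
    p=np.r_[[[.015,0]],arc,[e+.094*d],[e+.1*d]]; return np.c_[p,np.full(len(p),.15)]
def rstand(c,q):
    T=lambda X:proj(c,X@rz(q[2]).T+[q[0],q[1],0])
    img=np.zeros((480*K,640*K),np.uint8)
    hull(img,T(box((-.06,-.06,0),(.06,.06,.018)))[0]); hull(img,T(cyl((0,0,0),(0,0,1),.015,.168))[0])
    hull(img,T(cyl((.035,0,.15),(1,0,0),.014,.012))[0])
    p,z=T(barline(q[3])[:-1]); 
    for i in range(len(p)-1):
        w=.012*CM[c]['fx']/z[i]*K
        cv2.line(img,tuple(np.round((p[i]*K+K/2)*16).astype(int)),tuple(np.round((p[i+1]*K+K/2)*16).astype(int)),255,int(round(w)),shift=4)
    return cv2.resize(img,(640,480),interpolation=cv2.INTER_AREA)/255.
def rblock(c,q):
    img=np.zeros((480*K,640*K),np.uint8)
    T=lambda X:proj(c,X@rz(q[2]).T+[q[0],q[1],0])[0]
    hull(img,T(box((-.013,-.02,0),(.013,.02,.072))))
    return cv2.resize(img,(640,480),interpolation=cv2.INTER_AREA)/255.
def fit(r,cs,masks,q0,steps):
    f=lambda q:sum(np.abs(r(c,q)-masks[c]).sum() for c in cs)
    S=np.vstack([q0]+[np.array(q0)+np.eye(len(q0))[i]*steps[i] for i in range(len(q0))])
    o=minimize(f,q0,method='Nelder-Mead',options=dict(initial_simplex=S,maxiter=160,xatol=1e-5,fatol=.1)); return o.x,o.fun
E
python3 - <<'E'
from fit import *
from cell import read_camera,nets
import cv2
M={};B={}
for c in('side','top'):
    im=read_camera(c)
    ms=nets.masks_of(c,'stand'); print(c,[(m['mask'].sum(),round(m['conf'],2)) for m in ms]); M[c]=ms[0]['mask'].astype(float)
    u=proj(c,[.438,.286,.036])[0][0]
    ms=nets.masks_of(c,'hanger_mid')
    k=min(ms,key=lambda m:np.hypot(*(np.argwhere(m['mask']).mean(0)[::-1]-u))); print(u,np.argwhere(k['mask']).mean(0)[::-1],k['mask'].sum(),k['conf']); B[c]=k['mask'].astype(float)
np.savez('m.npz',**{'S'+c:M[c] for c in M},**{'B'+c:B[c] for c in B})
for cs in(('side',),('top',),('side','top')):
    q,f=fit(rstand,cs,M,[.6235,-.154,1.26,1.05],[.004,.004,.04,.06]); print('stand',cs,q.round(4),np.degrees(q[2:]).round(1),f)
    q,f=fit(rblock,cs,B,[.438,.286,2.0],[.004,.004,.15]); print('block',cs,q.round(4),np.degrees(q[2]).round(1),f)
E
```

```text
side [(np.int64(3418), 0.79)]
[301.79226291 372.87324839] [321.68656716 432.04975124] 1005 0.92
top [(np.int64(2960), 0.76)]
[232.2581122  283.43055802] [232.28368794 284.46808511] 282 0.77
stand ('side',) [ 0.6238 -0.1545  1.2645  0.9536] [72.5 54.6] 321.1176470588236
block ('side',) [ 1.1676 -1.1223  2.5568] 146.5 1005.0
stand ('top',) [ 0.623  -0.1556  1.2726  0.9304] [72.9 53.3] 282.6980392156863
block ('top',) [0.4358 0.2856 2.2352] 128.1 66.45490196078433
stand ('side', 'top') [ 0.6234 -0.1551  1.2658  0.9442] [72.5 54.1] 648.6156862745098
block ('side', 'top') [0.4357 0.2841 2.155 ] 123.5 1962.3058823529411
```

```bash
python3 - <<'E'
from fit import *
from cell import read_camera,nets
B={'top':np.load('m.npz')['Btop']}
im=read_camera('side')
u=proj('side',[.438,.286,.036])[0][0]
for lab in('hanger_mid','hanger_hook'):
    ms=nets.masks_of('side',lab)
    for m in ms: print(lab,np.argwhere(m['mask']).mean(0)[::-1].round(),m['mask'].sum())
    k=min(ms,key=lambda m:np.hypot(*(np.argwhere(m['mask']).mean(0)[::-1]-u)))
    if 'side' not in B and np.hypot(*(np.argwhere(k['mask']).mean(0)[::-1]-u))<15:B['side']=k['mask'].astype(float)
q=[.4365,.285,2.0]
if 'side' in B:
  for cs in(('side',),('side','top')):
    q,f=fit(rblock,cs,B,[.437,.285,2.05],[.004,.004,.15]); print('block',cs,q.round(4),np.degrees(q[2]).round(1),f)
S=[.6234,-.1551,1.2658,.9442]
out=[]
for c in('side','top'):
    im=read_camera(c)
    for r,p,cen,w in((rblock,q,[.438,.286,.04],32),(rstand,S,[.63,-.03,.12],66)):
        u=proj(c,cen)[0][0].astype(int); k=int(400/(2*w))+0
        sl=np.s_[u[1]-w*3//4:u[1]+w*3//4,u[0]-w:u[0]+w]
        a=cv2.resize(im[sl][:,:,::-1],(400,300),interpolation=cv2.INTER_CUBIC)
        b=cv2.resize(r(c,p)[sl],(400,300)); cs_,_=cv2.findContours((b>.5).astype(np.uint8),0,2); cv2.drawContours(a,cs_,-1,(255,0,255),1)
        out.append(a)
cv2.imwrite('pics/fit1.png',np.vstack([np.hstack(out[:2]),np.hstack(out[2:])]))
E
```

```text
hanger_mid [256. 325.] 818
hanger_mid [301. 373.] 821
hanger_mid [258. 419.] 955
hanger_hook [258. 418.] 973
hanger_hook [257. 325.] 824
hanger_hook [301. 373.] 895
hanger_hook [322. 432.] 965
block ('side',) [0.4396 0.287  2.1298] 122.0 79.41176470588235
block ('side', 'top') [0.4386 0.2881 2.1147] 121.2 163.74901960784314
```

View pics/fit1.png

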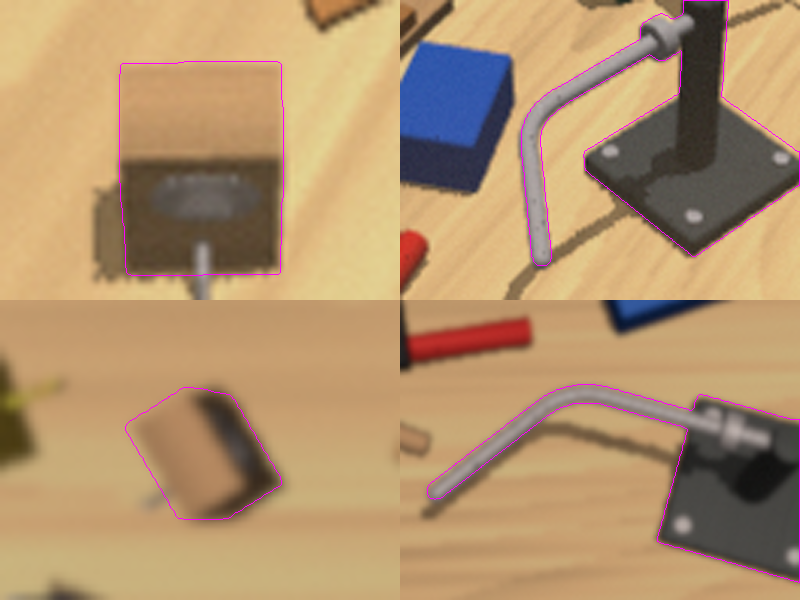

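The overlays match closely. The block is at (0.4386, 0.288), yaw 121°. The stand is at (0.6234, -0.155), yaw 72.5°, bend angle 54°. In the upper-left crop the bush shows on the hook face. Starting to move.

```bash
cat > go.py <<'E'
import numpy as np
from scipy.spatial.transform import Rotation as Ro
from cell import robot
def Rd(yaw,tilt=0):
    "tool down, tool y at yaw (deg); tilt deg about tool y"
    a=np.radians(yaw); y=np.array([np.cos(a),np.sin(a),0]); x=np.array([0,0,-1.]); R=np.c_[x,y,np.cross(x,y)]
    return R@Ro.from_euler('y',tilt,degrees=True).as_matrix()
def go(p,yaw,tilt=0,ref=None):
    s=robot.state(); R=s['tool_rot'] if ref is None else ref[1]; P=s['tool_pos'] if ref is None else ref[0]
    return (R.T@(np.array(p)-P)).round(4).tolist(), np.degrees(Ro.from_matrix(R.T@Rd(yaw,tilt)).as_rotvec()).round(2).tolist()
E
python3 -c "
from go import *
print(go((.4386,.2881,.2),31.2), go((.4386,.2881,.053),31.2))"
```

```text
([0.021, -0.6248, -0.5152], [-98.86, 0.0, -0.0]) ([0.168, -0.6248, -0.5152], [-98.86, 0.0, -0.0])
```

Emit:
carry_out(deltas=[{"travel":[0.021,-0.6248,-0.5152],"delta_rot":[-98.86,0,0],"jaw":1},{"travel":[0.021,-0.6248,-0.5152],"delta_rot":[-98.86,0,0],"jaw":1},{"travel":[0.021,-0.6248,-0.5152],"delta_rot":[-98.86,0,0],"jaw":1},{"travel":[0.021,-0.6248,-0.5152],"delta_rot":[-98.86,0,0],"jaw":1},{"travel":[0.021,-0.6248,-0.5152],"delta_rot":[-98.86,0,0],"jaw":1},{"travel":[0.021,-0.6248,-0.5152],"delta_rot":[-98.86,0,0],"jaw":1},{"travel":[0.021,-0.6248,-0.5152],"delta_rot":[-98.86,0,0],"jaw":1},{"travel":[0.021,-0.6248,-0.5152],"delta_rot":[-98.86,0,0],"jaw":1},{"travel":[0.021,-0.6248,-0.5152],"delta_rot":[-98.86,0,0],"jaw":1},{"travel":[0.021,-0.6248,-0.5152],"delta_rot":[-98.86,0,0],"jaw":1}])

```text
t: 2.55
tool_pos: [0.3432, -0.0227, 0.2087]
tool_rot: [[0.001, 0.963, 0.27], [-0.0, 0.27, -0.963], [-1.0, 0.001, 0.001]]
contact_force: [-0.1, -0.2, 1.1]
finger_gap: 0.0854
```

```bash
python3 -c "
from go import *
s=robot.state();print(s['t'],s['tool_pos'],s['joint_positions']);print(go((.4386,.2881,.2),31.2), go((.4386,.2881,.053),31.2))"
```

```text
2.55 [ 0.34322615 -0.02267625  0.20871249] [-3.04245552e-01 -4.57894373e-02 -4.44146748e-01  1.17139420e+00
 -4.51563432e-05  9.92732524e-01]
([0.0087, 0.1759, -0.2734], [-15.51, 0.04, -0.04]) ([0.1557, 0.1757, -0.2735], [-15.51, 0.04, -0.04])
```

Emit:
carry_out(deltas=[{"travel":[0.0087,0.1759,-0.2734],"delta_rot":[-15.51,0,0],"jaw":1},{"travel":[0.0087,0.1759,-0.2734],"delta_rot":[-15.51,0,0],"jaw":1},{"travel":[0.0087,0.1759,-0.2734],"delta_rot":[-15.51,0,0],"jaw":1},{"travel":[0.0087,0.1759,-0.2734],"delta_rot":[-15.51,0,0],"jaw":1},{"travel":[0.0087,0.1759,-0.2734],"delta_rot":[-15.51,0,0],"jaw":1},{"travel":[0.0087,0.1759,-0.2734],"delta_rot":[-15.51,0,0],"jaw":1},{"travel":[0.0087,0.1759,-0.2734],"delta_rot":[-15.51,0,0],"jaw":1},{"travel":[0.0087,0.1759,-0.2734],"delta_rot":[-15.51,0,0],"jaw":1},{"travel":[0.0087,0.1759,-0.2734],"delta_rot":[-15.51,0,0],"jaw":1},{"travel":[0.0087,0.1759,-0.2734],"delta_rot":[-15.51,0,0],"jaw":1}])

```text
t: 3.55
tool_pos: [0.4399, 0.285, 0.1999]
tool_rot: [[-0.0, 0.858, 0.513], [-0.0, 0.513, -0.858], [-1.0, -0.0, 0.0]]
contact_force: [0.1, -0.6, 0.8]
finger_gap: 0.0858
```

```bash
python3 -c "
from go import *
s=robot.state();print(s['t'],s['tool_pos'],s['joint_positions'],s['qvel']);print(go((.4386,.2881,.2),31.2), go((.4386,.2881,.053),31.2))"
```

```text
3.55 [0.43987663 0.28501558 0.19987118] [ 4.19472032e-01  2.69101731e-01 -9.75401781e-02  1.20434424e+00
 -1.56580986e-04  1.45159608e+00] [-0.00966881 -0.00861888 -0.00292786 -0.00099051  0.00065325  0.00256576]
([-0.0001, 0.0005, -0.0033], [-0.34, 0.01, 0.01]) ([0.1469, 0.0005, -0.0033], [-0.34, 0.01, 0.01])
```

Emit:
carry_out(deltas=[{"travel":[0.04,0.0005,-0.0033],"delta_rot":[-0.34,0,0],"jaw":1},{"travel":[0.08,0.0005,-0.0033],"delta_rot":[-0.34,0,0],"jaw":1},{"travel":[0.115,0.0005,-0.0033],"delta_rot":[-0.34,0,0],"jaw":1},{"travel":[0.135,0.0005,-0.0033],"delta_rot":[-0.34,0,0],"jaw":1},{"travel":[0.1469,0.0005,-0.0033],"delta_rot":[-0.34,0,0],"jaw":1},{"travel":[0.1469,0.0005,-0.0033],"delta_rot":[-0.34,0,0],"jaw":1},{"travel":[0.1469,0.0005,-0.0033],"delta_rot":[-0.34,0,0],"jaw":1}])

```text
t: 4.25
tool_pos: [0.4391, 0.2882, 0.0536]
tool_rot: [[0.0, 0.856, 0.518], [0.0, 0.518, -0.856], [-1.0, 0.0, 0.0]]
contact_force: [0.5, -0.1, 0.1]
finger_gap: 0.0854
```

```bash
python3 - <<'E'
from go import *
from fit import *
from cell import read_camera
s=robot.state();print(s['t'],s['tool_pos'],s['qvel'].round(3));print(go((.4386,.2881,.053),31.2))
out=[]
for c in('side','top'):
    im=read_camera(c); u=proj(c,[.4386,.2881,.05])[0][0].astype(int)
    out.append(cv2.resize(im[u[1]-48:u[1]+48,u[0]-48:u[0]+48,::-1],(400,400),interpolation=cv2.INTER_CUBIC))
cv2.imwrite('pics/grasp.png',np.hstack(out))
E
```

```text
4.25 [0.4390754  0.28823957 0.0536037 ] [ 0.007 -0.007  0.017  0.005 -0.001  0.002]
([0.0006, -0.0005, -0.0001], [-0.03, 0.01, -0.03])
```

View pics/grasp.png

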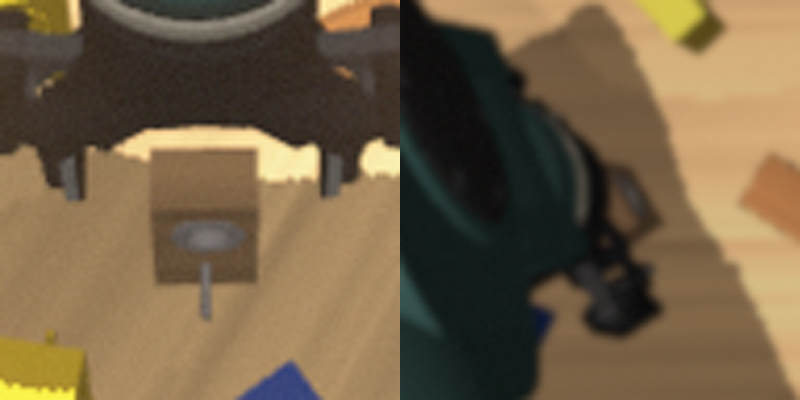

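The block at (205,215) sits midway between the pads at (72,180) and (330,180), so I'll close.

Emit:
carry_out(deltas=[{"travel":[0.0006,0,0],"delta_rot":[0,0,0],"jaw":-1},{"travel":[0.0006,0,0],"delta_rot":[0,0,0],"jaw":-1},{"travel":[0.0006,0,0],"delta_rot":[0,0,0],"jaw":-1},{"travel":[0.0006,0,0],"delta_rot":[0,0,0],"jaw":-1},{"travel":[0.0006,0,0],"delta_rot":[0,0,0],"jaw":-1},{"travel":[0.0006,0,0],"delta_rot":[0,0,0],"jaw":-1},{"travel":[0.0006,0,0],"delta_rot":[0,0,0],"jaw":-1},{"travel":[0.0006,0,0],"delta_rot":[0,0,0],"jaw":-1}])

```text
t: 5.15
tool_pos: [0.439, 0.289, 0.0528]
tool_rot: [[0.001, 0.855, 0.519], [0.0, 0.519, -0.855], [-1.0, 0.001, 0.0]]
contact_force: [-2.4, -0.8, 9.2]
finger_gap: 0.0383
```

```bash
python3 -c "
from go import *
print(go((.388,.363,.574),31.2,25))"
```

```text
([-0.5212, -0.0049, -0.0897], [0.05, 25.01, -0.02])
```

Emit:
carry_out(deltas=[{"travel":[-0.015,0,0],"delta_rot":[0,0,0],"jaw":-1},{"travel":[-0.04,0,0],"delta_rot":[0,0,0],"jaw":-1},{"travel":[-0.08,0,0],"delta_rot":[0,0,0],"jaw":-1},{"travel":[-0.12,0,0],"delta_rot":[0,0,0],"jaw":-1},{"travel":[-0.16,-0.001,-0.01],"delta_rot":[0,3,0],"jaw":-1},{"travel":[-0.2,-0.001,-0.02],"delta_rot":[0,6,0],"jaw":-1},{"travel":[-0.24,-0.002,-0.03],"delta_rot":[0,9,0],"jaw":-1},{"travel":[-0.28,-0.003,-0.04],"delta_rot":[0,12,0],"jaw":-1},{"travel":[-0.32,-0.003,-0.05],"delta_rot":[0,15,0],"jaw":-1},{"travel":[-0.35,-0.003,-0.055],"delta_rot":[0,17,0],"jaw":-1}])

```text
t: 6.15
tool_pos: [0.4074, 0.3346, 0.4046]
tool_rot: [[-0.151, 0.855, 0.496], [0.252, 0.519, -0.817], [-0.956, 0.002, -0.294]]
contact_force: [0.6, -0.4, -1.7]
finger_gap: 0.0377
```

```bash
python3 -c "
from go import *
print(go((.388,.363,.574),31.2,25))"
```

```text
([-0.1518, -0.0015, -0.0826], [0.07, 7.9, -0.08])
```

Emit:
carry_out(deltas=[{"travel":[-0.04,0,-0.02],"delta_rot":[0,2,0],"jaw":-1},{"travel":[-0.08,-0.001,-0.04],"delta_rot":[0,4,0],"jaw":-1},{"travel":[-0.12,-0.001,-0.06],"delta_rot":[0,6,0],"jaw":-1},{"travel":[-0.152,-0.0015,-0.0826],"delta_rot":[0,7.9,0],"jaw":-1},{"travel":[-0.152,-0.0015,-0.0826],"delta_rot":[0,7.9,0],"jaw":-1},{"travel":[-0.152,-0.0015,-0.0826],"delta_rot":[0,7.9,0],"jaw":-1},{"travel":[-0.152,-0.0015,-0.0826],"delta_rot":[0,7.9,0],"jaw":-1}])

```text
t: 6.85
tool_pos: [0.3717, 0.366, 0.5255]
tool_rot: [[-0.177, 0.865, 0.47], [0.384, 0.501, -0.776], [-0.906, 0.043, -0.421]]
contact_force: [-0.3, 0.7, -0.7]
finger_gap: 0.038
```

```bash
python3 - <<'E'
from go import *
from fit import *
from cell import read_camera
import pickle
s=robot.state();print(s['t'],s['tool_pos'],s['qvel'].round(3),s['finger_gap'])
im=np.mean([read_camera('side').astype(float) for _ in range(4)],0).astype(np.uint8)
pickle.dump((im,s),open('close.pkl','wb'))
# block axes
R=s['tool_rot']; p=s['tool_pos']; bx=-R[:,2]; by=R[:,1]*-1 ; bz=-R[:,0]
g=p-.003*bz   # grasp point = block height 50mm
c=g+.013*bx
print(np.array([bx,by,bz]).round(3))
u,_=proj('side',[c]); u=u[0].astype(int); print(u)
w=100; a=cv2.resize(im[max(u[1]-75,0):u[1]+75,u[0]-w:u[0]+w,::-1],(800,600),interpolation=cv2.INTER_CUBIC)
cv2.imwrite('pics/close.png',a)
E
```

```text
6.85 [0.37168769 0.3660372  0.52545206] [-0.006  0.006 -0.005  0.     0.004 -0.003] 0.03804650774546553
[[-0.47   0.776  0.421]
 [-0.865 -0.501 -0.043]
 [ 0.177 -0.384  0.906]]
[322 229]
```

View pics/close.png

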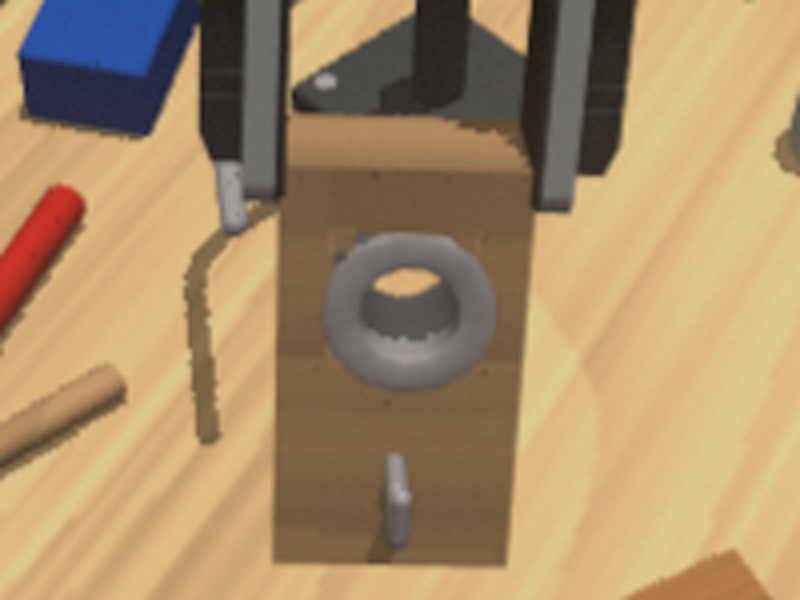

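The hook-face close-up is clear. The bush is at crop (410,312), the face corners are near (281,170), (535,176), (273,562) and (507,566), and the pads grip only near the top edge. Next I'll fit the pose and the bush offset.

```bash
python3 - <<'E'
from fit import *
import pickle
im,s=pickle.load(open('close.pkl','rb')); m=CM['side']
Kc=np.array([[m['fx'],0,m['cx']],[0,m['fy'],m['cy']],[0,0,1]])
R=s['tool_rot']; p=s['tool_pos']; bx,by,bz=-R[:,2],-R[:,1],-R[:,0]
cr=np.array([[281,170],[535,176],[273,562],[507,566]],float)
px=cr/4+[322-100-.375,229-75-.375]
# face pts in block frame, origin underside centre; image left = ? by
for sg in(1,-1):
    F=np.array([[.013,sg*.02,.072],[.013,-sg*.02,.072],[.013,sg*.02,0],[.013,-sg*.02,0]])
    pr=proj('side',(p-.053*bz)+F@np.array([bx,by,bz]))[0]; print(sg,'pred',((pr-[222-.375,154-.375])*4).round(0).tolist())
sg=1; 
F=np.array([[.013,sg*.02,.072],[.013,-sg*.02,.072],[.013,sg*.02,0],[.013,-sg*.02,0]])
best=None
for sg in(1,-1):
    F[:,1]=[sg*.02,-sg*.02,sg*.02,-sg*.02]
    ok,rv,tv=cv2.solvePnP(F,px,Kc,None,flags=cv2.SOLVEPNP_ITERATIVE)
    e=np.abs(cv2.projectPoints(F,rv,tv,Kc,None)[0][:,0]-px).max()
    Rb=m['R'].T@cv2.Rodrigues(rv)[0]; o=m['R'].T@(tv[:,0]-m['t']); print(sg,'err',e,'block axes',Rb.T.round(3).tolist(),'tcp in block mm',(Rb.T@(p-o)*1000).round(1))
# bush mask: grey (low saturation) in crop
a=cv2.resize(im[154:304,222:422],(800,600),interpolation=cv2.INTER_CUBIC)
hsv=cv2.cvtColor(a,cv2.COLOR_RGB2HSV); g=((hsv[...,1]<60)).astype(np.uint8); g[:225]=0; g[400:]=0; g[:,:300]=0; g[:,520:]=0
g=cv2.morphologyEx(g,cv2.MORPH_OPEN,np.ones((7,7)))
c=max(cv2.findContours(g,0,1)[0],key=cv2.contourArea); E=cv2.fitEllipse(cv2.convexHull(c)); print('bush ellipse',E)
hole=cv2.findContours(g,2,1)
b=a[:,:,::-1].copy(); cv2.ellipse(b,E,(255,0,255),1); [cv2.circle(b,tuple(int(v) for v in q),3,(0,255,0),1) for q in cr]
for q in (pr-[222-.375,154-.375])*4: cv2.circle(b,tuple(int(v) for v in q),4,(0,0,255),1)
g2=cv2.Canny(cv2.cvtColor(a,cv2.COLOR_RGB2GRAY),30,80)
cv2.imwrite('pics/close2.png',np.hstack([b[:,220:600],cv2.cvtColor(g2,cv2.COLOR_GRAY2BGR)[:,220:600]]))
E
```

```text
1 pred [[543.0, 176.0], [281.0, 166.0], [504.0, 574.0], [268.0, 567.0]]
-1 pred [[281.0, 166.0], [543.0, 176.0], [268.0, 567.0], [504.0, 574.0]]
1 err 0.355175478640831 block axes [[0.465, -0.775, -0.427], [0.864, 0.504, 0.026], [0.195, -0.381, 0.904]] tcp in block mm [18.9  0.2 56.1]
-1 err 0.35517545430309383 block axes [[-0.465, 0.775, 0.427], [-0.864, -0.504, -0.026], [0.195, -0.381, 0.904]] tcp in block mm [ 7.1 -0.2 56.1]
bush ellipse ((408.0741271972656, 309.2616271972656), (164.2609100341797, 175.03175354003906), 97.12101745605469)
```

View pics/close2.png

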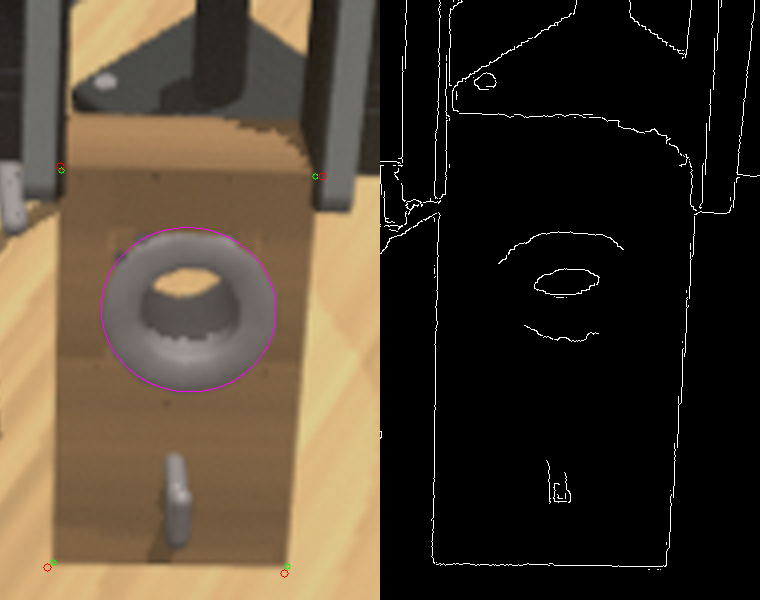

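```bash
python3 - <<'E'
import numpy as np,cv2
cr=np.float32([[278.8,170],[538,176],[273,562.5],[506.5,566.5]])
F=np.float32([[-20,72],[20,72],[-20,0],[20,0]])
H=cv2.getPerspectiveTransform(cr,F)
q=np.float32([[[410,311.5],[409,310],[408,309.3],[324,311],[496,311],[410,232],[410,391],[394,550]]])
print(cv2.perspectiveTransform(q,H).round(2))
E
```

```text
[[[  1.27  48.26]
  [  1.1   48.52]
  [  0.93  48.64]
  [-12.46  48.02]
  [ 15.02  48.67]
  [  0.65  62.1 ]
  [  1.92  33.82]
  [  0.57   2.96]]]
```

```bash
cat > bush.py <<'E'
import numpy as np,cv2,pickle
from scipy.ndimage import map_coordinates,gaussian_filter
from scipy.optimize import least_squares
from fit import proj,CM
def edge(G,p,d,L,sgn=0,n=81):
    t=np.linspace(-L,L,n); v=np.array([map_coordinates(g,[p[1]+t*d[1],p[0]+t*d[0]],order=1) for g in G])
    g=np.gradient(v,axis=1); g=np.abs(g).sum(0); i=g.argmax(); return p+t[i]*np.array(d),g[i]
def run(pk,corners,bc,br,L=2.5):
    im,s=pickle.load(open(pk,'rb')); G=[gaussian_filter(im[...,k].astype(float),.6) for k in range(3)]
    TL,TR,BL,BR=[np.array(c,float) for c in corners]
    def line(a,b,f0,f1):
        d=(b-a)/np.linalg.norm(b-a); n=np.array([-d[1],d[0]]); P=np.array([edge(G,a+f*(b-a),n,L)[0] for f in np.linspace(f0,f1,30)])
        for _ in range(4):
            vx,vy,x,y=cv2.fitLine(P.astype(np.float32),cv2.DIST_HUBER,0,.01,.01).ravel(); r=(P-[x,y])@[-vy,vx]; 
            P=P[np.abs(r)<max(.25,2*np.median(np.abs(r)))]
        print('line n',len(P),'rms',r.std().round(2)); return np.array([vx,vy,x,y])
    l=line(TL,BL,.15,.95);rr=line(TR,BR,.15,.95);t=line(TL,TR,.08,.92);b=line(BL,BR,.06,.94)
    def X(p,q): A=np.c_[p[:2],-q[:2]]; k=np.linalg.solve(A,q[2:]-p[2:]); return p[2:]+k[0]*p[:2]
    C=np.float32([X(t,l),X(t,rr),X(b,l),X(b,rr)]); print('corners',C.round(2).tolist())
    H=cv2.getPerspectiveTransform(C,np.float32([[-20,72],[20,72],[-20,0],[20,0]]))
    Q=[]
    Hi=np.linalg.inv(H)
    c0=cv2.perspectiveTransform(np.float32([[bc]]),H)[0,0]
    for a in np.linspace(0,2*np.pi,72,endpoint=False):
        e=[cv2.perspectiveTransform(np.float32([[c0+r*np.array([np.cos(a),np.sin(a)])]]),Hi)[0,0] for r in (br,br+1)]
        d=(e[1]-e[0])/np.linalg.norm(e[1]-e[0]); q,_=edge(G,e[0].astype(float),d,1.6); Q.append(cv2.perspectiveTransform(np.float32([[q]]),H)[0,0])
    Q=np.array(Q); f=least_squares(lambda x:np.hypot(Q[:,0]-x[0],Q[:,1]-x[1])-x[2],[*c0,br],loss='soft_l1',f_scale=.15)
    print('bush circle (img-right, height, r)',f.x.round(2),'offset',(f.x[:2]-[0,50]).round(2),'med res',np.median(np.abs(f.fun)).round(2))
E
python3 - <<'E'
from bush import run
import numpy as np
o=lambda p:np.array(p)/4+[222-.375,154-.375]
for r in (14,14.4,8): run('close.pkl',[o(p) for p in([278.8,170],[538,176],[273,562.5],[506.5,566.5])],o((409.5,311)),r)
E
python3 -c "
from cell import robot;print(robot.state()['joint_positions'].round(2))"
```

```text
line n 13 rms 0.14
line n 19 rms 0.12
line n 19 rms 0.22
line n 15 rms 0.11
corners [[291.260009765625, 194.6300048828125], [356.29998779296875, 197.19000244140625], [289.6400146484375, 293.9700012207031], [348.2099914550781, 295.260009765625]]
bush circle (img-right, height, r) [ 1.12 47.63 14.01] offset [ 1.12 -2.37] med res 0.25
line n 13 rms 0.14
line n 19 rms 0.12
line n 19 rms 0.22
line n 15 rms 0.11
corners [[291.260009765625, 194.6300048828125], [356.29998779296875, 197.19000244140625], [289.6400146484375, 293.9700012207031], [348.2099914550781, 295.260009765625]]
bush circle (img-right, height, r) [ 1.12 47.62 14.02] offset [ 1.12 -2.38] med res 0.26
line n 13 rms 0.14
line n 19 rms 0.12
line n 19 rms 0.22
line n 15 rms 0.11
corners [[291.260009765625, 194.6300048828125], [356.29998779296875, 197.19000244140625], [289.6400146484375, 293.9700012207031], [348.2099914550781, 295.260009765625]]
bush circle (img-right, height, r) [ 1.26 47.12  8.06] offset [ 1.26 -2.88] med res 0.31
[0.37 0.34 0.85 2.11 0.44 1.4 ]
```

The bush sits about 1.2 mm towards the block's +y and 2.7 mm low, magnitude 2.96 mm, which agrees with the stated 3 mm. Going to the pre-insert pose.

```bash
cat > path.py <<'E'
import numpy as np
from go import go,Rd,Ro,robot
ST=[.6234,-.1551,1.2658,.9442]; HY=.0012; HZ=.0055; DL=[0,0]
import os,json
if os.path.exists('cal.json'): globals().update(json.load(open('cal.json')))
def bar(s):
    "s = arc length (m) from tip inward along bar to block mid; returns world xy, yaw of outward tangent"
    x,y,yw,b=ST; L=.05*b
    if s<.1: p=np.array([.13+.05*np.sin(b),.05-.05*np.cos(b)])+(.1-s)*np.array([np.cos(b),np.sin(b)]); a=b
    elif s<.1+L: a=b-(s-.1)/.05; p=np.array([.13+.05*np.sin(a),.05-.05*np.cos(a)])
    else: a=0; p=np.array([.13-(s-.1-L),0])
    c,sn=np.cos(yw),np.sin(yw); return np.array([c*p[0]-sn*p[1]+x,sn*p[0]+c*p[1]+y]),a+yw
def tcp(s,dn=0,dz=0):
    p,a=bar(s); n=np.array([-np.sin(a),np.cos(a)])   # block +y
    p=p-(HY-dn)*n; return np.r_[p,.15+HZ+dz],np.degrees(a)-90
def rows(ss,dn=0,dz=0,ref=None):
    "waypoints relative to reference pose (default measured)"
    return [go(*tcp(s,dn,dz),ref=ref) for s in ss]
SEAT=.1+.05*ST[3]+.13-.047-.013
E
python3 - <<'E'
from path import *
print(tcp(0),tcp(-.05),SEAT)
p,y=tcp(-.05); p2=p+[0,0,.1]
print(go(p2,y)); s=robot.state(); print(s['tool_pos'])
E
```

```text
(array([0.59618124, 0.09471553, 0.1555    ]), np.float64(36.62367272391194)) (array([0.56635341, 0.13484408, 0.1555    ]), np.float64(36.62367272391194)) 0.21721000000000001
([0.1212, 0.041, 0.3845], [-5.93, -24.76, -3.84])
[0.37182416 0.36613111 0.5254985 ]
```

Emit:
carry_out(deltas=[{"travel":[0.012,0.004,0.038],"delta_rot":[-0.6,-2.5,-0.4],"jaw":-1},{"travel":[0.024,0.008,0.077],"delta_rot":[-1.2,-5,-0.8],"jaw":-1},{"travel":[0.036,0.012,0.115],"delta_rot":[-1.8,-7.5,-1.2],"jaw":-1},{"travel":[0.048,0.016,0.154],"delta_rot":[-2.4,-10,-1.6],"jaw":-1},{"travel":[0.061,0.02,0.192],"delta_rot":[-3,-12.5,-1.9],"jaw":-1},{"travel":[0.073,0.025,0.231],"delta_rot":[-3.6,-15,-2.3],"jaw":-1},{"travel":[0.085,0.029,0.269],"delta_rot":[-4.2,-17.5,-2.7],"jaw":-1},{"travel":[0.097,0.033,0.308],"delta_rot":[-4.8,-20,-3.1],"jaw":-1},{"travel":[0.109,0.037,0.346],"delta_rot":[-5.4,-22.4,-3.5],"jaw":-1},{"travel":[0.121,0.041,0.384],"delta_rot":[-5.93,-24.76,-3.84],"jaw":-1}])

```text
t: 8.05
tool_pos: [0.5668, 0.1345, 0.255]
tool_rot: [[0.001, 0.802, 0.597], [-0.001, 0.597, -0.802], [-1.0, 0.0, 0.001]]
contact_force: [1.5, 0.2, -1.2]
finger_gap: 0.038
```

```bash
python3 - <<'E'
from path import *
p,y=tcp(-.05); print(go(p,y)); s=robot.state(); print(s['tool_pos'],s['qvel'].round(3),s['contact_force'])
E
```

```text
([0.0995, -0.0001, -0.0007], [0.02, 0.07, -0.01])
[0.56675536 0.13445908 0.25499465] [-0.233  0.154 -0.477 -0.786 -0.386 -0.319] [ 1.50915719  0.19810426 -1.18371753]
```

Emit:
carry_out(deltas=[{"travel":[0.02,0,0],"delta_rot":[0,0,0],"jaw":-1},{"travel":[0.05,0,0],"delta_rot":[0,0,0],"jaw":-1},{"travel":[0.075,0,0],"delta_rot":[0,0,0],"jaw":-1},{"travel":[0.092,0,0],"delta_rot":[0,0,0],"jaw":-1},{"travel":[0.0995,0,0],"delta_rot":[0,0,0],"jaw":-1},{"travel":[0.0995,0,0],"delta_rot":[0,0,0],"jaw":-1},{"travel":[0.0995,0,0],"delta_rot":[0,0,0],"jaw":-1},{"travel":[0.0995,0,0],"delta_rot":[0,0,0],"jaw":-1}])

```text
t: 8.85
tool_pos: [0.5669, 0.1357, 0.1579]
tool_rot: [[0.002, 0.803, 0.597], [0.001, 0.597, -0.803], [-1.0, 0.003, 0.001]]
contact_force: [0.6, -0.3, -0.7]
finger_gap: 0.038
```

```bash
python3 - <<'E'
from path import *
from fit import *
from cell import read_camera
import pickle
p,y=tcp(-.05); print(go(p,y)); s=robot.state(); print(s['t'],s['tool_pos'],s['qvel'].round(3),s['contact_force'])
R=s['tool_rot'];bx,by,bz=-R[:,2],-R[:,1],-R[:,0]
out=[]
for c in('side','top'):
    im=np.mean([read_camera(c).astype(float) for _ in range(2)],0).astype(np.uint8); pickle.dump((im,s),open(f'pre_{c}.pkl','wb'))
    ctr=s['tool_pos']-.0528*bz
    F=ctr+box((-.013,-.02,0),(.013,.02,.072))@np.array([bx,by,bz])
    u=proj(c,s['tool_pos']-.02*bx)[0][0].astype(int); w=64 if c=='side' else 48; h=w*3//4
    a=cv2.resize(im[u[1]-h:u[1]+h,u[0]-w:u[0]+w,::-1],(400,300),interpolation=cv2.INTER_CUBIC); k=400/(2*w)
    T=lambda X:tuple(int(v) for v in ((proj(c,X)[0][0]-(u-[w,h])+.5)*k))
    e=[(i,j) for i in range(8) for j in range(i) if bin(i^j).count('1')==1]
    for i,j in e: cv2.line(a,T(F[i]),T(F[j]),(255,0,255),1)
    L=[np.r_[bar(q)[0],.15] for q in np.linspace(0,.22,60)]
    for q in L: cv2.circle(a,T(q),1,(0,255,0),-1)
    h0=ctr+.0473*bz+.0012*by
    cv2.line(a,T(h0+.013*bx),T(h0-.05*bx),(255,255,0),1)
    b=cv2.resize(im[u[1]-h:u[1]+h,u[0]-w:u[0]+w,::-1],(400,300),interpolation=cv2.INTER_CUBIC)
    out.append(np.hstack([a,b]))
cv2.imwrite('pics/pre.png',np.vstack(out))
E
```

```text
([0.0024, -0.001, 0.0004], [0.0, 0.04, -0.15])
8.85 [0.56688157 0.13573588 0.15791024] [-0.001 -0.002 -0.003 -0.005  0.    -0.001] [ 0.61197813 -0.32252362 -0.74086984]
```

View pics/pre.png

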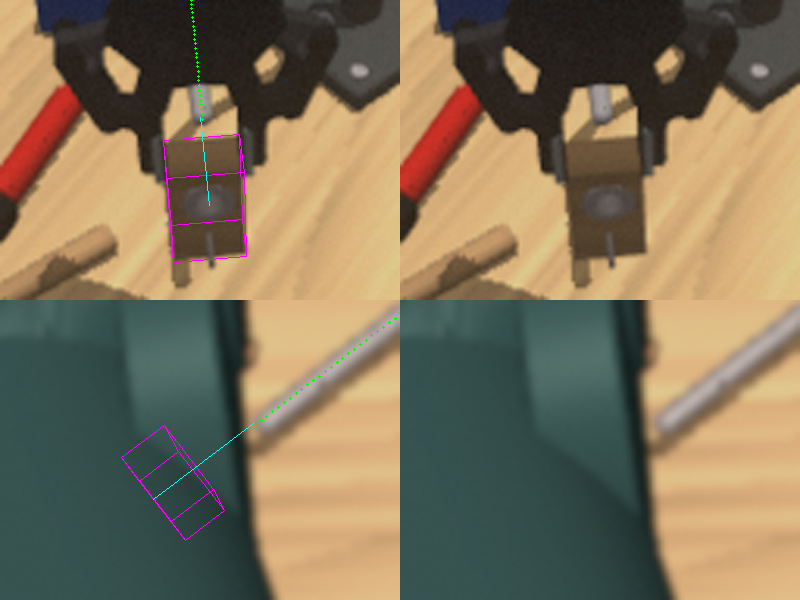

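```bash
cat > barfit.py <<'E'
import sys
sys.argv=['x']
from bush import *
from fit import *
from path import ST
def mids(c,im,q,s0=0,s1=1):
    G=[gaussian_filter(im[...,k].astype(float),.7) for k in range(3)]
    b=barline(q[3]); b=np.r_[b[:1]*0+[[.055,0,.15]],b[1:]]
    d=np.r_[0,np.cumsum(np.linalg.norm(np.diff(b,axis=0),axis=1))]; out=[]
    for s in np.linspace(.01,d[-1]-.012,45):
        P=np.array([np.interp([s,s+.001],d,b[:,k]) for k in range(3)]).T@rz(q[2]).T+[q[0],q[1],0]
        u,z=proj(c,P); t=u[1]-u[0]; t/=np.linalg.norm(t); n=np.array([-t[1],t[0]]); w=.006*CM[c]['fx']/z[0]
        e1,g1=edge(G,u[0]+n*w,n,w*.9); e2,g2=edge(G,u[0]-n*w,n,w*.9)
        if abs(np.linalg.norm(e1-e2)-2*w)<.8: out.append((s,(e1+e2)/2))
    return out
def resid(c,q,m,sh):
    b=barline(q[3]); b=np.r_[[[.055,0,.15]],b[1:]]
    b=b@rz(q[2]).T+[q[0],q[1],0]
    d=np.r_[0,np.cumsum(np.linalg.norm(np.diff(b,axis=0),axis=1))]; r=[]
    for s,p in m:
        P=np.array([np.interp([s,s+.001],d,b[:,k]) for k in range(3)]).T; u,_=proj(c,P,sh); t=u[1]-u[0]; t/=np.linalg.norm(t); r.append((p-u[0])@[-t[1],t[0]])
    return np.array(r)
E
python3 - <<'E'
from barfit import *
I={c:cv2.imread(f'pics/{c}0.png')[:,:,::-1] for c in('side','top')}
q=np.array(ST)
for it in range(3):
    m={c:mids(c,I[c],q) for c in I}
    f=lambda x:np.r_[resid('side',x[:4],m['side'],(0,0)),resid('top',x[:4],m['top'],x[4:6]),x[4:6]*2]
    o=least_squares(f,np.r_[q,0,0],loss='soft_l1',f_scale=.3); q=o.x[:4]
print('both',o.x.round(4),np.degrees(q[2:4]).round(2),len(m['side']),len(m['top']),np.abs(o.fun).mean())
for c in I:
    r=least_squares(lambda x:np.r_[resid(c,x,m[c],(0,0)),(x[:2]-q[:2])*100],q,loss='soft_l1',f_scale=.3); print(c,r.x.round(4),np.degrees(r.x[2:]).round(2),np.abs(r.fun).mean())
# block in pre_side
im,s=pickle.load(open('pre_side.pkl','rb')); G=[gaussian_filter(im[...,k].astype(float),.6) for k in range(3)]
R=s['tool_rot'];B0=np.c_[-R[:,2],-R[:,1],-R[:,0]]; p=s['tool_pos']
from scipy.spatial.transform import Rotation as Ro
def pts(x,F): # x: pitch deg, roll deg, shift in block axes (mm)
    Rb=B0@Ro.from_euler('yx',[x[0],x[1]],degrees=True).as_matrix(); return proj('side',p+(Rb@(F+[0,0,-.066]).T).T-B0@[0,0,-.0132]*-1*0+B0@np.array([x[2],x[3],x[4]+13.2])/1000)[0]
a,b=.013,.02
E=[((a,-b,.055),(a,-b,.004)),((a,b,.055),(a,b,.004)),((a,-b,0),(a,b,0)),((a,-b,.072),(a,b,.072)),((-a,-b,.072),(-a,b,.072))]
x=np.array([0,0,0,0,0.])
for it in range(5):
    M=[]
    for k,(A,Bb) in enumerate(E):
        for f in np.linspace(.08,.92,15):
            X=np.array(A)*(1-f)+np.array(Bb)*f; u=pts(x,np.array([X,X+(np.array(Bb)-A)*.02])); t=u[1]-u[0];t/=np.linalg.norm(t);n=np.array([-t[1],t[0]])
            e,g=edge(G,u[0],n,4.0 if it<2 else 2); M.append((X,n,e,g))
    F=np.array([m_[0] for m_ in M])
    res=lambda x:np.r_[[(e-u)@n for (X,n,e,g),u in zip(M,pts(x,F))],x[1]*.3, x[2:]*.15]
    x=least_squares(res,x,loss='soft_l1',f_scale=.3).x
print('pitch,roll,dx,dy,dz',x.round(2),[np.abs(res(x)[i*15:i*15+15]).mean().round(2) for i in range(5)])
E
```

```text
both [ 0.6245 -0.1523  1.2779  0.9419  0.1825  0.1381] [73.22 53.97] 25 25 0.21718716322021825
side [ 0.6247 -0.1519  1.2791  0.943 ] [73.29 54.03] 0.1494112110261454
top [ 0.6244 -0.1533  1.2799  0.9342] [73.33 53.53] 0.23386303107746542
pitch,roll,dx,dy,dz [ 0.43  0.21 -0.76 -0.81  0.27] [np.float64(0.33), np.float64(0.56), np.float64(0.36), np.float64(0.41), np.float64(1.14)]
```

```bash
cat > bfit.py <<'E'
from barfit import *
from scipy.spatial.transform import Rotation as Ro
a,b=.013,.02
EE=[((a,-b,.055),(a,-b,.004)),((a,b,.055),(a,b,.004)),((a,-b,0),(a,b,0)),((a,-b,.072),(a,b,.072)),((-a,-b,.072),(-a,b,.072))]
def bfit(pk,x0,prior=.15,back=True,zt=.0528):
    im,s=pickle.load(open(pk,'rb')); G=[gaussian_filter(im[...,k].astype(float),.6) for k in range(3)]
    R=s['tool_rot'];B0=np.c_[-R[:,2],-R[:,1],-R[:,0]]; p=s['tool_pos']
    def pts(x,F):
        Rb=B0@Ro.from_euler('yx',x[:2],degrees=True).as_matrix()
        return proj('side',p+(F-[0,0,.066])@Rb.T+B0@(np.array(x[2:5])/1000+[0,0,.066-zt]))[0]
    x=np.array(x0,float); E=EE if back else EE[:4]
    for it in range(6):
        M=[]
        for A,Bb in E:
            for f in np.linspace(.08,.92,15):
                X=np.array(A)*(1-f)+np.array(Bb)*f; u=pts(x,np.array([X,X+(np.array(Bb)-A)*.02])); t=u[1]-u[0];t/=np.linalg.norm(t);n=np.array([-t[1],t[0]])
                e,g=edge(G,u[0],n,2.5 if it<2 else 1.5); M.append((X,n,e,g))
        F=np.array([m_[0] for m_ in M])
        res=lambda x:np.r_[[(e-u)@n for (X,n,e,g),u in zip(M,pts(x,F))],x[1]*.3, x[2:]*prior]
        o=least_squares(res,x,loss='soft_l1',f_scale=.3);x=o.x
    print('pitch,roll,dx,dy,dz',x.round(2),'cost',o.cost.round(2),[np.abs(res(x)[i*15:i*15+15]).mean().round(2) for i in range(len(E))],'grad',[np.mean([m[3] for m in M[i*15:i*15+15]]).round(0) for i in range(len(E))])
    return x,pts,im,s
E
python3 - <<'E'
from bfit import *
best=None
for p0 in(-8,-4,0,4,8,12):
    r=bfit('pre_side.pkl',[p0,0,0,0,0])
E
```

```text
pitch,roll,dx,dy,dz [ 0.14  0.62 -1.56 -0.96 -0.49] cost 8.14 [np.float64(0.41), np.float64(0.53), np.float64(0.37), np.float64(0.42), np.float64(1.04)] grad [np.float64(5.0), np.float64(5.0), np.float64(4.0), np.float64(1.0), np.float64(4.0)]
pitch,roll,dx,dy,dz [ 0.3   0.58 -1.49 -0.94 -0.43] cost 8.06 [np.float64(0.44), np.float64(0.53), np.float64(0.33), np.float64(0.39), np.float64(1.03)] grad [np.float64(5.0), np.float64(5.0), np.float64(4.0), np.float64(1.0), np.float64(4.0)]
pitch,roll,dx,dy,dz [ 0.5   0.27 -1.15 -0.77 -0.32] cost 8.04 [np.float64(0.44), np.float64(0.55), np.float64(0.35), np.float64(0.46), np.float64(0.95)] grad [np.float64(5.0), np.float64(5.0), np.float64(4.0), np.float64(1.0), np.float64(4.0)]
pitch,roll,dx,dy,dz [ 0.34  0.68 -1.31 -1.01 -0.36] cost 7.61 [np.float64(0.4), np.float64(0.52), np.float64(0.35), np.float64(0.42), np.float64(0.93)] grad [np.float64(5.0), np.float64(5.0), np.float64(4.0), np.float64(1.0), np.float64(3.0)]
pitch,roll,dx,dy,dz [ 0.43  0.35 -1.24 -0.82 -0.36] cost 7.82 [np.float64(0.39), np.float64(0.55), np.float64(0.35), np.float64(0.45), np.float64(0.97)] grad [np.float64(5.0), np.float64(5.0), np.float64(4.0), np.float64(1.0), np.float64(4.0)]
pitch,roll,dx,dy,dz [15.95  1.11 11.3  -1.46 10.07] cost 10.58 [np.float64(0.43), np.float64(0.47), np.float64(0.98), np.float64(0.72), np.float64(0.56)] grad [np.float64(6.0), np.float64(5.0), np.float64(0.0), np.float64(1.0), np.float64(3.0)]
```

```bash
echo '{"ST":[0.6237,-0.1523,1.278,0.9419]}' > cal.json; python3 - <<'E'
from path import *
print(SEAT)
for s in(-.05,-.02,-.01,0,.01,.02): print(s,tcp(s),*rows([s]))
E
```

```text
0.21709499999999998
-0.05 (array([0.56346632, 0.13704169, 0.1555    ]), np.float64(37.19090094109144)) ([0.0019, -0.0018, -0.0029], [-0.56, 0.02, -0.12])
-0.02 (array([0.58160049, 0.11314291, 0.1555    ]), np.float64(37.19090094109144)) ([0.002, -0.0015, 0.0271], [-0.56, 0.02, -0.12])
-0.01 (array([0.58764522, 0.10517665, 0.1555    ]), np.float64(37.19090094109144)) ([0.002, -0.0014, 0.0371], [-0.56, 0.02, -0.12])
0 (array([0.59368995, 0.09721039, 0.1555    ]), np.float64(37.19090094109144)) ([0.002, -0.0013, 0.0471], [-0.56, 0.02, -0.12])
0.01 (array([0.59973467, 0.08924413, 0.1555    ]), np.float64(37.19090094109144)) ([0.002, -0.0012, 0.0571], [-0.56, 0.02, -0.12])
0.02 (array([0.6057794 , 0.08127787, 0.1555    ]), np.float64(37.19090094109144)) ([0.002, -0.0011, 0.0671], [-0.56, 0.02, -0.12])
```

Emit:
carry_out(deltas=[{"travel":[0.002,-0.0017,0.005],"delta_rot":[-0.5,0,0],"jaw":-1},{"travel":[0.002,-0.0015,0.015],"delta_rot":[-0.56,0,0],"jaw":-1},{"travel":[0.002,-0.0015,0.024],"delta_rot":[-0.56,0,0],"jaw":-1},{"travel":[0.002,-0.0015,0.027],"delta_rot":[-0.56,0,0],"jaw":-1},{"travel":[0.002,-0.0015,0.03],"delta_rot":[-0.56,0,0],"jaw":-1},{"travel":[0.002,-0.0014,0.033],"delta_rot":[-0.56,0,0],"jaw":-1},{"travel":[0.002,-0.0014,0.036],"delta_rot":[-0.56,0,0],"jaw":-1},{"travel":[0.002,-0.0014,0.039],"delta_rot":[-0.56,0,0],"jaw":-1},{"travel":[0.002,-0.0014,0.041],"delta_rot":[-0.56,0,0],"jaw":-1},{"travel":[0.002,-0.0014,0.041],"delta_rot":[-0.56,0,0],"jaw":-1}])

```text
t: 10.05
tool_pos: [0.5898, 0.1018, 0.155]
tool_rot: [[0.001, 0.797, 0.604], [0.001, 0.604, -0.797], [-1.0, 0.001, -0.0]]
contact_force: [1.3, 0.1, -1.0]
finger_gap: 0.0381
```

```bash
cat > st.py <<'E'
from path import *
def st():
    s=robot.state(); R=s['tool_rot']; f=R.T@s['contact_force']; w=R.T@s['wrist_torque']
    p=s['tool_pos']; ss=np.linspace(-.05,.25,3001); d=[np.linalg.norm(tcp(x)[0][:2]-p[:2]) for x in ss]; k=ss[np.argmin(d)]; q,y=tcp(k); e=p-q
    n=np.array([-np.sin(np.radians(y+90)),np.cos(np.radians(y+90))])
    print('t %.2f s=%.4f dn=%.1fmm dz=%.1fmm'%(s['t'],k,e[:2]@n*1e3,e[2]*1e3),'F tool(x down,y,z in)',f.round(1),'M',w.round(2),'gap',round(s['finger_gap'],4),'TCPz %.4f'%p[2]); return k
if __name__=='__main__':
    import sys
    st()
    for x in sys.argv[1:]:
        a,dn,dz=(list(map(float,x.split(',')))+[0,0])[:3]; print(a,*rows([a],dn,dz))
E
python3 st.py -.005 .005 .015 .025
```

```text
t 10.05 s=-0.0060 dn=0.3mm dz=-0.5mm F tool(x down,y,z in) [1.  1.1 0.7] M [ 0.01  0.05 -0.  ] gap 0.0381 TCPz 0.1550
-0.005 ([-0.0005, 0.0003, 0.001], [-0.01, -0.0, -0.08])
0.005 ([-0.0005, 0.0003, 0.011], [-0.01, -0.0, -0.08])
0.015 ([-0.0005, 0.0003, 0.021], [-0.01, -0.0, -0.08])
0.025 ([-0.0005, 0.0003, 0.031], [-0.01, -0.0, -0.08])
```

Emit:
carry_out(deltas=[{"travel":[-0.0005,0.0003,0.001],"delta_rot":[0,0,0],"jaw":-1},{"travel":[-0.0005,0.0003,0.003],"delta_rot":[0,0,0],"jaw":-1},{"travel":[-0.0005,0.0003,0.005],"delta_rot":[0,0,0],"jaw":-1},{"travel":[-0.0005,0.0003,0.007],"delta_rot":[0,0,0],"jaw":-1},{"travel":[-0.0005,0.0003,0.009],"delta_rot":[0,0,0],"jaw":-1},{"travel":[-0.0005,0.0003,0.011],"delta_rot":[0,0,0],"jaw":-1}])

```text
t: 10.65
tool_pos: [0.5967, 0.0932, 0.1555]
tool_rot: [[0.001, 0.797, 0.604], [0.001, 0.604, -0.797], [-1.0, 0.001, -0.0]]
contact_force: [-1.2, 0.2, -1.7]
finger_gap: 0.0379
```

```bash
python3 st.py  .005 .025 .04
```

```text
t 10.65 s=0.0050 dn=0.0mm dz=-0.0mm F tool(x down,y,z in) [ 1.7 -0.9 -0.9] M [ 0.   -0.03  0.03] gap 0.0379 TCPz 0.1555
0.005 ([-0.0, 0.0, -0.0], [-0.01, -0.0, -0.08])
0.025 ([-0.0, 0.0, 0.02], [-0.01, -0.0, -0.08])
0.04 ([-0.0, 0.0, 0.035], [-0.01, -0.0, -0.08])
```

Emit:
carry_out(deltas=[{"travel":[0,0,0.0025],"delta_rot":[0,0,0],"jaw":-1},{"travel":[0,0,0.005],"delta_rot":[0,0,0],"jaw":-1},{"travel":[0,0,0.0075],"delta_rot":[0,0,0],"jaw":-1},{"travel":[0,0,0.01],"delta_rot":[0,0,0],"jaw":-1},{"travel":[0,0,0.0125],"delta_rot":[0,0,0],"jaw":-1},{"travel":[0,0,0.015],"delta_rot":[0,0,0],"jaw":-1},{"travel":[0,0,0.0175],"delta_rot":[0,0,0],"jaw":-1},{"travel":[0,0,0.02],"delta_rot":[0,0,0],"jaw":-1},{"travel":[0,0,0.02],"delta_rot":[0,0,0],"jaw":-1}])

```text
t: 11.55
tool_pos: [0.6089, 0.0772, 0.1554]
tool_rot: [[0.001, 0.797, 0.604], [0.001, 0.604, -0.797], [-1.0, 0.001, -0.0]]
contact_force: [-0.1, -0.2, -0.5]
finger_gap: 0.0381
```

```bash
python3 - <<'E'
from st import *
from fit import *
from cell import read_camera
st()
im=read_camera('side'); u=proj('side',robot.state()['tool_pos'])[0][0].astype(int)
cv2.imwrite('pics/thread.png',cv2.resize(im[u[1]-36:u[1]+60,u[0]-64:u[0]+64,::-1],(640,480),interpolation=cv2.INTER_CUBIC))
E
```

```text
t 11.55 s=0.0251 dn=0.0mm dz=-0.1mm F tool(x down,y,z in) [ 0.5 -0.2  0.1] M [-0.03 -0.01  0.01] gap 0.0381 TCPz 0.1554
```

View pics/thread.png

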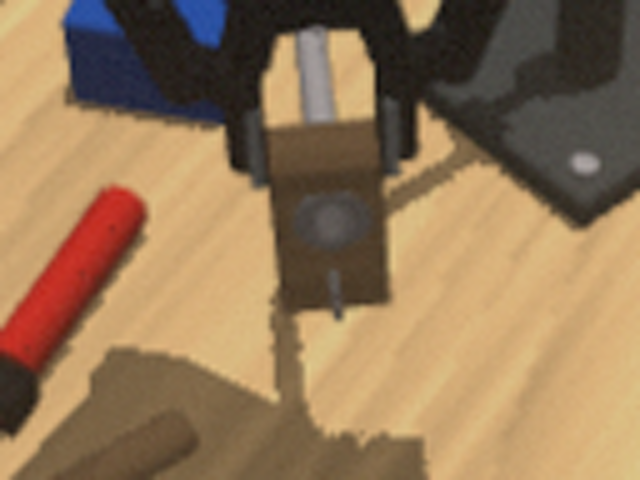

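The block is threaded: the bar's rounded end shows in the bush at (333,218), with no force. I'll probe sideways lightly to centre it.

Emit:
carry_out(deltas=[{"travel":[0,0.0008,0],"delta_rot":[0,0,0],"jaw":-1},{"travel":[0,0.0015,0],"delta_rot":[0,0,0],"jaw":-1},{"travel":[0,0.0015,0],"delta_rot":[0,0,0],"jaw":-1}])

```text
t: 11.9
tool_pos: [0.6099, 0.0785, 0.1555]
tool_rot: [[0.001, 0.797, 0.605], [0.001, 0.605, -0.797], [-1.0, 0.001, -0.0]]
contact_force: [0.7, -0.4, -0.8]
finger_gap: 0.038
```

Emit:
carry_out(deltas=[{"travel":[0,-0.0015,0],"delta_rot":[0,0,0],"jaw":-1},{"travel":[0,-0.0025,0],"delta_rot":[0,0,0],"jaw":-1},{"travel":[0,-0.003,0],"delta_rot":[0,0,0],"jaw":-1},{"travel":[0,-0.003,0],"delta_rot":[0,0,0],"jaw":-1}])

```text
t: 12.3
tool_pos: [0.6076, 0.0766, 0.1556]
tool_rot: [[0.002, 0.797, 0.604], [0.001, 0.604, -0.797], [-1.0, 0.002, -0.0]]
contact_force: [0.5, 0.8, -1.7]
finger_gap: 0.0382
```

```bash
python3 st.py .025
```

```text
t 12.30 s=0.0248 dn=1.3mm dz=0.1mm F tool(x down,y,z in) [ 1.7  0.8 -0.4] M [-0.05  0.1   0.48] gap 0.0382 TCPz 0.1556
0.025 ([0.0001, 0.0013, 0.0002], [-0.0, -0.0, -0.11])
```

Emit:
carry_out(deltas=[{"travel":[0.0006,0.0013,0],"delta_rot":[0,0,0],"jaw":-1},{"travel":[0.0012,0.0013,0],"delta_rot":[0,0,0],"jaw":-1},{"travel":[0.0017,0.0013,0],"delta_rot":[0,0,0],"jaw":-1},{"travel":[0.0017,0.0013,0],"delta_rot":[0,0,0],"jaw":-1}])

```text
t: 12.7
tool_pos: [0.6086, 0.0773, 0.1538]
tool_rot: [[0.001, 0.797, 0.604], [0.001, 0.604, -0.797], [-1.0, 0.001, 0.0]]
contact_force: [0.3, 0.2, -0.1]
finger_gap: 0.038
```

```bash
python3 st.py .025
```

```text
t 12.70 s=0.0249 dn=0.2mm dz=-1.7mm F tool(x down,y,z in) [0.1 0.4 0.1] M [-0.   -0.05  0.02] gap 0.038 TCPz 0.1538
0.025 ([-0.0017, 0.0002, 0.0001], [-0.01, 0.0, -0.08])
```

Emit:
carry_out(deltas=[{"travel":[-0.0012,0,0],"delta_rot":[0,0,0],"jaw":-1},{"travel":[-0.0025,0,0],"delta_rot":[0,0,0],"jaw":-1},{"travel":[-0.0034,0,0],"delta_rot":[0,0,0],"jaw":-1},{"travel":[-0.0034,0,0],"delta_rot":[0,0,0],"jaw":-1}])

```text
t: 13.1
tool_pos: [0.6086, 0.0773, 0.1571]
tool_rot: [[0.001, 0.797, 0.604], [0.001, 0.604, -0.797], [-1.0, 0.001, -0.0]]
contact_force: [0.5, 0.0, -2.6]
finger_gap: 0.0377
```

```bash
python3 st.py .025
```

```text
t 13.10 s=0.0248 dn=0.2mm dz=1.6mm F tool(x down,y,z in) [2.6 0.4 0.3] M [ 0.01 -0.05  0.08] gap 0.0377 TCPz 0.1571
0.025 ([0.0016, 0.0002, 0.0002], [-0.0, -0.01, -0.07])
```

Vertical is centred, and lateral is within about 0.3 mm. Sliding on along the outer leg.

```bash
python3 st.py .04,-.0002,-.0001 .06,-.0002,-.0001 .08,-.0002,-.0001
```

```text
t 13.10 s=0.0248 dn=0.2mm dz=1.6mm F tool(x down,y,z in) [2.6 0.4 0.3] M [ 0.01 -0.05  0.08] gap 0.0377 TCPz 0.1571
0.04 ([0.0017, 0.0004, 0.0152], [-0.0, -0.01, -0.07])
0.06 ([0.0017, 0.0004, 0.0352], [-0.0, -0.01, -0.07])
0.08 ([0.0017, 0.0004, 0.0552], [-0.0, -0.01, -0.07])
```

Emit:
carry_out(deltas=[{"travel":[0.0017,0.0004,0],"delta_rot":[0,0,0],"jaw":-1},{"travel":[0.0017,0.0004,0.004],"delta_rot":[0,0,0],"jaw":-1},{"travel":[0.0017,0.0004,0.009],"delta_rot":[0,0,0],"jaw":-1},{"travel":[0.0017,0.0004,0.014],"delta_rot":[0,0,0],"jaw":-1},{"travel":[0.0017,0.0004,0.019],"delta_rot":[0,0,0],"jaw":-1},{"travel":[0.0017,0.0004,0.024],"delta_rot":[0,0,0],"jaw":-1},{"travel":[0.0017,0.0004,0.029],"delta_rot":[0,0,0],"jaw":-1},{"travel":[0.0017,0.0004,0.034],"delta_rot":[0,0,0],"jaw":-1},{"travel":[0.0017,0.0004,0.034],"delta_rot":[0,0,0],"jaw":-1}])

```text
t: 14.0
tool_pos: [0.6298, 0.0499, 0.1554]
tool_rot: [[0.001, 0.797, 0.604], [0.001, 0.604, -0.797], [-1.0, 0.001, 0.0]]
contact_force: [-0.3, -0.5, -1.3]
finger_gap: 0.0377
```

Emit:
carry_out(deltas=[{"travel":[0,0,0.004],"delta_rot":[0,0,0],"jaw":-1},{"travel":[0,0,0.008],"delta_rot":[0,0,0],"jaw":-1},{"travel":[0,0,0.012],"delta_rot":[0,0,0],"jaw":-1},{"travel":[0,0,0.016],"delta_rot":[0,0,0],"jaw":-1},{"travel":[0,0,0.019],"delta_rot":[0,0,0],"jaw":-1},{"travel":[0,0,0.019],"delta_rot":[0,0,0],"jaw":-1}])

```text
t: 14.6
tool_pos: [0.6411, 0.035, 0.1553]
tool_rot: [[0.001, 0.797, 0.604], [0.001, 0.604, -0.797], [-1.0, 0.001, -0.0]]
contact_force: [0.6, 1.1, -0.9]
finger_gap: 0.038
```

```bash
python3 st.py .08
```

```text
t 14.60 s=0.0782 dn=-0.2mm dz=-0.2mm F tool(x down,y,z in) [ 0.9  1.1 -0.5] M [ 0.01 -0.01 -0.04] gap 0.038 TCPz 0.1553
0.08 ([-0.0002, -0.0002, 0.0018], [-0.02, -0.01, -0.07])
```

Emit:
carry_out(deltas=[{"travel":[0,0.0008,0],"delta_rot":[0,0,0],"jaw":-1},{"travel":[0,0.0015,0],"delta_rot":[0,0,0],"jaw":-1},{"travel":[0,0.0015,0],"delta_rot":[0,0,0],"jaw":-1}])

```text
t: 14.9
tool_pos: [0.6421, 0.0365, 0.1555]
tool_rot: [[0.001, 0.797, 0.605], [0.001, 0.605, -0.797], [-1.0, 0.001, -0.0]]
contact_force: [0.1, -0.3, -1.7]
finger_gap: 0.0382
```

```bash
python3 st.py .08
```

```text
t 14.90 s=0.0776 dn=-1.8mm dz=-0.0mm F tool(x down,y,z in) [ 1.7 -0.   0.3] M [ 0.    0.04 -0.02] gap 0.0382 TCPz 0.1555
0.08 ([-0.0, -0.0018, 0.0024], [0.01, -0.01, -0.08])
```

Emit:
carry_out(deltas=[{"travel":[0,-0.0015,0],"delta_rot":[0,0,0],"jaw":-1},{"travel":[0,-0.0025,0],"delta_rot":[0,0,0],"jaw":-1},{"travel":[0,-0.003,0],"delta_rot":[0,0,0],"jaw":-1},{"travel":[0,-0.003,0],"delta_rot":[0,0,0],"jaw":-1}])

```text
t: 15.3
tool_pos: [0.6398, 0.0345, 0.1555]
tool_rot: [[0.001, 0.797, 0.604], [0.001, 0.604, -0.797], [-1.0, 0.002, -0.0]]
contact_force: [1.5, 1.5, -1.6]
finger_gap: 0.038
```

```bash
python3 st.py .08
```

```text
t 15.30 s=0.0778 dn=1.1mm dz=0.0mm F tool(x down,y,z in) [ 1.6  2.1 -0.3] M [0.   0.11 0.47] gap 0.038 TCPz 0.1555
0.08 ([0.0, 0.0011, 0.0022], [0.0, -0.01, -0.11])
```

Contact on one side is at dn = +1.1, so the centre is about dn = -0.55. I'll apply that, and in the bend follow the best chord pose, so the block stays centred on the curved bar.

```bash
echo '{"ST":[0.6237,-0.1523,1.278,0.9419],"HY":0.00175}' > cal.json; cat >> path.py <<'E'
def tcp2(s,dn=0,dz=0,dyaw=0,h=.013):
    P=np.array([bar(x)[0] for x in np.linspace(s+h,s-h,41)]); t=P[-1]-P[0]; t/=np.linalg.norm(t); n=np.array([-t[1],t[0]])
    d=(P-P[0])@n; m=(P[0]+P[-1])/2+n*(d.max()+d.min())/2
    return np.r_[m-(HY-dn)*n,.15+HZ+dz],np.degrees(np.arctan2(t[1],t[0]))-90+dyaw
E
cat > st2.py <<'E'
from path import *
import sys,json
# usage: s0 s1 n dn dz dyaw
a=list(map(float,sys.argv[1:]))+[0]*6
s=robot.state(); R=s['tool_rot']; p=s['tool_pos']
ss=np.linspace(0,.225,2251); k=ss[np.argmin([np.linalg.norm(tcp2(x)[0][:2]-p[:2]) for x in ss])]; q,y=tcp2(k); e=p-q
yaw=np.degrees(np.arctan2(R[1,1],R[0,1])); n=np.array([np.cos(np.radians(y+180)),np.sin(np.radians(y+180))])
print('t %.2f s=%.4f dn=%.2f dz=%.2f dyaw=%.2f'%(s['t'],k,e[:2]@n*1e3,e[2]*1e3,yaw-y),'F(down,y,in)',(R.T@s['contact_force']).round(1),'M',(R.T@s['wrist_torque']).round(2),'gap',round(s['finger_gap'],4))
if a[2]:
    o=[]
    for x in np.linspace(a[0],a[1],int(a[2])):
        t,r=go(*tcp2(x,*[v for v in a[3:5]],dyaw=a[5])); o.append(dict(travel=t,delta_rot=r,jaw=-1))
    print(json.dumps(o))
E
python3 st2.py .078 .092 10
```

```text
t 15.30 s=0.0778 dn=1.69 dz=0.04 dyaw=0.00 F(down,y,in) [ 1.6  2.1 -0.3] M [0.   0.11 0.47] gap 0.038
[{"travel": [0.0, 0.0017, 0.0002], "delta_rot": [0.0, -0.01, -0.11], "jaw": -1}, {"travel": [0.0, 0.0017, 0.0018], "delta_rot": [0.0, -0.01, -0.11], "jaw": -1}, {"travel": [0.0, 0.0017, 0.0033], "delta_rot": [0.0, -0.01, -0.11], "jaw": -1}, {"travel": [0.0, 0.0017, 0.0049], "delta_rot": [0.0, -0.01, -0.11], "jaw": -1}, {"travel": [0.0, 0.0017, 0.0064], "delta_rot": [0.0, -0.01, -0.11], "jaw": -1}, {"travel": [0.0, 0.0017, 0.008], "delta_rot": [0.0, -0.01, -0.11], "jaw": -1}, {"travel": [0.0, 0.0017, 0.0095], "delta_rot": [0.0, -0.01, -0.11], "jaw": -1}, {"travel": [0.0, 0.0017, 0.0111], "delta_rot": [0.08, -0.01, -0.11], "jaw": -1}, {"travel": [0.0, 0.0017, 0.0127], "delta_rot": [0.26, -0.01, -0.11], "jaw": -1}, {"travel": [0.0, 0.0017, 0.0142], "delta_rot": [0.55, -0.01, -0.11], "jaw": -1}]
```

Emit:
carry_out(deltas=[{"travel":[0,0.0017,0.0002],"delta_rot":[0,0,-0.1],"jaw":-1},{"travel":[0,0.0017,0.0018],"delta_rot":[0,0,-0.1],"jaw":-1},{"travel":[0,0.0017,0.0033],"delta_rot":[0,0,-0.1],"jaw":-1},{"travel":[0,0.0017,0.0049],"delta_rot":[0,0,-0.1],"jaw":-1},{"travel":[0,0.0017,0.0064],"delta_rot":[0,0,-0.1],"jaw":-1},{"travel":[0,0.0017,0.008],"delta_rot":[0,0,-0.1],"jaw":-1},{"travel":[0,0.0017,0.0095],"delta_rot":[0,0,-0.1],"jaw":-1},{"travel":[0,0.0017,0.0111],"delta_rot":[0.08,0,-0.1],"jaw":-1},{"travel":[0,0.0017,0.0127],"delta_rot":[0.26,0,-0.1],"jaw":-1},{"travel":[0,0.0017,0.0142],"delta_rot":[0.55,0,-0.1],"jaw":-1}])

```text
t: 16.3
tool_pos: [0.6497, 0.024, 0.1555]
tool_rot: [[-0.0, 0.803, 0.596], [-0.0, 0.596, -0.803], [-1.0, -0.0, -0.0]]
contact_force: [0.2, 0.6, -0.8]
finger_gap: 0.0382
```

```bash
python3 st2.py .093 .103 10
```

```text
t 16.30 s=0.0921 dn=0.12 dz=-0.03 dyaw=-0.00 F(down,y,in) [ 0.8  0.5 -0.4] M [-0.09 -0.03  0.07] gap 0.0382
[{"travel": [-0.0, 0.0001, 0.0009], "delta_rot": [0.22, -0.0, 0.02], "jaw": -1}, {"travel": [-0.0, 0.0001, 0.002], "delta_rot": [0.54, -0.0, 0.02], "jaw": -1}, {"travel": [-0.0, 0.0001, 0.0031], "delta_rot": [0.91, -0.0, 0.02], "jaw": -1}, {"travel": [-0.0, 0.0, 0.0042], "delta_rot": [1.34, -0.0, 0.02], "jaw": -1}, {"travel": [-0.0, 0.0, 0.0053], "delta_rot": [1.83, -0.0, 0.02], "jaw": -1}, {"travel": [-0.0, -0.0001, 0.0065], "delta_rot": [2.36, -0.0, 0.02], "jaw": -1}, {"travel": [-0.0, -0.0001, 0.0076], "delta_rot": [2.96, -0.0, 0.02], "jaw": -1}, {"travel": [-0.0, -0.0002, 0.0087], "delta_rot": [3.6, -0.0, 0.02], "jaw": -1}, {"travel": [-0.0, -0.0003, 0.0098], "delta_rot": [4.3, -0.0, 0.02], "jaw": -1}, {"travel": [-0.0, -0.0004, 0.011], "delta_rot": [5.06, -0.0, 0.02], "jaw": -1}]
```

Emit:
carry_out(deltas=[{"travel":[0,0.0001,0.0009],"delta_rot":[0.22,0,0],"jaw":-1},{"travel":[0,0.0001,0.002],"delta_rot":[0.54,0,0],"jaw":-1},{"travel":[0,0.0001,0.0031],"delta_rot":[0.91,0,0],"jaw":-1},{"travel":[0,0,0.0042],"delta_rot":[1.34,0,0],"jaw":-1},{"travel":[0,0,0.0053],"delta_rot":[1.83,0,0],"jaw":-1},{"travel":[0,-0.0001,0.0065],"delta_rot":[2.36,0,0],"jaw":-1},{"travel":[0,-0.0001,0.0076],"delta_rot":[2.96,0,0],"jaw":-1},{"travel":[0,-0.0002,0.0087],"delta_rot":[3.6,0,0],"jaw":-1},{"travel":[0,-0.0003,0.0098],"delta_rot":[4.3,0,0],"jaw":-1},{"travel":[0,-0.0004,0.011],"delta_rot":[5.06,0,0],"jaw":-1}])

```text
t: 17.3
tool_pos: [0.6559, 0.015, 0.1555]
tool_rot: [[-0.0, 0.853, 0.523], [-0.0, 0.523, -0.853], [-1.0, -0.0, -0.0]]
contact_force: [-0.1, 0.2, -0.7]
finger_gap: 0.0378
```

```bash
python3 st2.py .104 .112 8
```

```text
t 17.30 s=0.1030 dn=-0.02 dz=-0.03 dyaw=-0.04 F(down,y,in) [ 0.7  0.  -0.2] M [ 0.01 -0.01  0.  ] gap 0.0378
[{"travel": [-0.0, -0.0, 0.001], "delta_rot": [0.68, -0.0, 0.02], "jaw": -1}, {"travel": [-0.0, -0.0001, 0.0022], "delta_rot": [1.57, -0.0, 0.02], "jaw": -1}, {"travel": [-0.0, -0.0002, 0.0033], "delta_rot": [2.51, -0.0, 0.02], "jaw": -1}, {"travel": [-0.0, -0.0002, 0.0045], "delta_rot": [3.51, -0.0, 0.02], "jaw": -1}, {"travel": [-0.0, -0.0003, 0.0056], "delta_rot": [4.57, -0.0, 0.02], "jaw": -1}, {"travel": [-0.0, -0.0005, 0.0068], "delta_rot": [5.69, -0.0, 0.02], "jaw": -1}, {"travel": [-0.0, -0.0006, 0.008], "delta_rot": [6.86, -0.0, 0.02], "jaw": -1}, {"travel": [-0.0, -0.0007, 0.0091], "delta_rot": [8.1, -0.0, 0.02], "jaw": -1}]
```

No contact at all. Continuing round the bend.

Emit:
carry_out(deltas=[{"travel":[0,0,0.001],"delta_rot":[0.68,0,0],"jaw":-1},{"travel":[0,-0.0001,0.0022],"delta_rot":[1.57,0,0],"jaw":-1},{"travel":[0,-0.0002,0.0033],"delta_rot":[2.51,0,0],"jaw":-1},{"travel":[0,-0.0002,0.0045],"delta_rot":[3.51,0,0],"jaw":-1},{"travel":[0,-0.0003,0.0056],"delta_rot":[4.57,0,0],"jaw":-1},{"travel":[0,-0.0005,0.0068],"delta_rot":[5.69,0,0],"jaw":-1},{"travel":[0,-0.0006,0.008],"delta_rot":[6.86,0,0],"jaw":-1},{"travel":[0,-0.0007,0.0091],"delta_rot":[8.1,0,0],"jaw":-1}])

```text
t: 18.1
tool_pos: [0.6601, 0.0069, 0.1555]
tool_rot: [[-0.0, 0.918, 0.397], [-0.0, 0.397, -0.918], [-1.0, -0.0, 0.0]]
contact_force: [-0.7, -0.2, -1.2]
finger_gap: 0.038
```

```bash
python3 st2.py .113 .122 10
```

```text
t 18.10 s=0.1120 dn=-0.05 dz=0.02 dyaw=-0.05 F(down,y,in) [ 1.2 -0.8 -0.1] M [ 0.02  0.02 -0.  ] gap 0.038
[{"travel": [0.0, -0.0001, 0.001], "delta_rot": [1.08, 0.01, 0.02], "jaw": -1}, {"travel": [0.0, -0.0001, 0.002], "delta_rot": [2.23, 0.01, 0.02], "jaw": -1}, {"travel": [0.0, -0.0001, 0.003], "delta_rot": [3.37, 0.01, 0.02], "jaw": -1}, {"travel": [0.0, -0.0002, 0.0041], "delta_rot": [4.52, 0.01, 0.02], "jaw": -1}, {"travel": [0.0, -0.0003, 0.0051], "delta_rot": [5.66, 0.01, 0.02], "jaw": -1}, {"travel": [0.0, -0.0004, 0.0061], "delta_rot": [6.81, 0.01, 0.02], "jaw": -1}, {"travel": [0.0, -0.0005, 0.0071], "delta_rot": [7.95, 0.01, 0.02], "jaw": -1}, {"travel": [0.0, -0.0007, 0.0081], "delta_rot": [9.1, 0.01, 0.02], "jaw": -1}, {"travel": [0.0, -0.0009, 0.0091], "delta_rot": [10.25, 0.01, 0.02], "jaw": -1}, {"travel": [0.0, -0.0011, 0.0101], "delta_rot": [11.39, 0.01, 0.02], "jaw": -1}]
```

Emit:
carry_out(deltas=[{"travel":[0,-0.0001,0.001],"delta_rot":[1.08,0,0],"jaw":-1},{"travel":[0,-0.0001,0.002],"delta_rot":[2.23,0,0],"jaw":-1},{"travel":[0,-0.0001,0.003],"delta_rot":[3.37,0,0],"jaw":-1},{"travel":[0,-0.0002,0.0041],"delta_rot":[4.52,0,0],"jaw":-1},{"travel":[0,-0.0003,0.0051],"delta_rot":[5.66,0,0],"jaw":-1},{"travel":[0,-0.0004,0.0061],"delta_rot":[6.81,0,0],"jaw":-1},{"travel":[0,-0.0005,0.0071],"delta_rot":[7.95,0,0],"jaw":-1},{"travel":[0,-0.0007,0.0081],"delta_rot":[9.1,0,0],"jaw":-1},{"travel":[0,-0.0009,0.0091],"delta_rot":[10.25,0,0],"jaw":-1},{"travel":[0,-0.0011,0.0101],"delta_rot":[11.39,0,0],"jaw":-1}])

```text
t: 19.1
tool_pos: [0.6634, -0.0026, 0.1556]
tool_rot: [[0.0, 0.978, 0.208], [0.0, 0.208, -0.978], [-1.0, 0.0, -0.0]]
contact_force: [3.9, 2.6, -1.6]
finger_gap: 0.0382
```

```bash
python3 st2.py .123 .132 10
```

```text
t 19.10 s=0.1219 dn=-0.25 dz=0.08 dyaw=-0.09 F(down,y,in) [ 1.7  4.3 -1.7] M [-0.03  0.5   1.08] gap 0.0382
[{"travel": [0.0001, -0.0003, 0.0012], "delta_rot": [1.17, -0.01, -0.02], "jaw": -1}, {"travel": [0.0001, -0.0003, 0.0022], "delta_rot": [2.31, -0.01, -0.02], "jaw": -1}, {"travel": [0.0001, -0.0003, 0.0032], "delta_rot": [3.46, -0.01, -0.02], "jaw": -1}, {"travel": [0.0001, -0.0004, 0.0042], "delta_rot": [4.6, -0.01, -0.02], "jaw": -1}, {"travel": [0.0001, -0.0005, 0.0052], "delta_rot": [5.75, -0.01, -0.02], "jaw": -1}, {"travel": [0.0001, -0.0006, 0.0062], "delta_rot": [6.9, -0.01, -0.02], "jaw": -1}, {"travel": [0.0001, -0.0007, 0.0073], "delta_rot": [8.04, -0.01, -0.02], "jaw": -1}, {"travel": [0.0001, -0.0009, 0.0083], "delta_rot": [9.19, -0.01, -0.02], "jaw": -1}, {"travel": [0.0001, -0.0011, 0.0093], "delta_rot": [10.33, -0.01, -0.02], "jaw": -1}, {"travel": [0.0001, -0.0013, 0.0103], "delta_rot": [11.48, -0.01, -0.02], "jaw": -1}]
```

Light contact of 4.3 N: the bar lies further outwards here, so the bend is further along than modelled. I'll shift the model along the outer leg and re-centre.

```bash
echo '{"ST":[0.6246,-0.1536,1.278,0.9419],"HY":0.00175}' > cal.json; python3 st2.py .1235 .1235 1 -.0003;python3 st2.py .1225 .1225 1 -.0003
```

```text
t 19.10 s=0.1204 dn=0.34 dz=0.08 dyaw=-1.81 F(down,y,in) [ 1.7  4.3 -1.7] M [-0.03  0.5   1.08] gap 0.0382
[{"travel": [0.0001, 0.0006, 0.0031], "delta_rot": [1.74, -0.01, -0.02], "jaw": -1}]
t 19.10 s=0.1204 dn=0.34 dz=0.08 dyaw=-1.81 F(down,y,in) [ 1.7  4.3 -1.7] M [-0.03  0.5   1.08] gap 0.0382
[{"travel": [0.0001, 0.0007, 0.0021], "delta_rot": [0.59, -0.01, -0.02], "jaw": -1}]
```

Emit:
carry_out(deltas=[{"travel":[0,0.0003,0],"delta_rot":[-0.3,0,0],"jaw":-1},{"travel":[0,0.0007,0],"delta_rot":[-0.8,0,0],"jaw":-1},{"travel":[0,0.0009,0],"delta_rot":[-1.2,0,0],"jaw":-1},{"travel":[0,0.0009,0],"delta_rot":[-1.2,0,0],"jaw":-1}])

```text
t: 19.5
tool_pos: [0.6636, -0.0027, 0.1553]
tool_rot: [[-0.001, 0.973, 0.23], [-0.0, 0.23, -0.973], [-1.0, -0.001, 0.0]]
contact_force: [-0.1, -0.6, -1.1]
finger_gap: 0.0382
```

```bash
python3 st2.py .122 .126 5 -.0003
```

```text
t 19.50 s=0.1205 dn=0.10 dz=-0.21 dyaw=-0.39 F(down,y,in) [ 1.1 -0.3  0.6] M [-0.01  0.    0.02] gap 0.0382
[{"travel": [-0.0002, 0.0004, 0.0015], "delta_rot": [1.33, 0.01, 0.07], "jaw": -1}, {"travel": [-0.0002, 0.0004, 0.0025], "delta_rot": [2.48, 0.01, 0.07], "jaw": -1}, {"travel": [-0.0002, 0.0003, 0.0036], "delta_rot": [3.62, 0.01, 0.07], "jaw": -1}, {"travel": [-0.0002, 0.0002, 0.0046], "delta_rot": [4.77, 0.01, 0.07], "jaw": -1}, {"travel": [-0.0002, 0.0001, 0.0056], "delta_rot": [5.91, 0.01, 0.07], "jaw": -1}]
```

Emit:
carry_out(deltas=[{"travel":[-0.0001,0.0004,0.0015],"delta_rot":[1.33,0,0],"jaw":-1},{"travel":[-0.0001,0.0004,0.0025],"delta_rot":[2.48,0,0],"jaw":-1},{"travel":[-0.0001,0.0003,0.0036],"delta_rot":[3.62,0,0],"jaw":-1},{"travel":[-0.0001,0.0002,0.0046],"delta_rot":[4.77,0,0],"jaw":-1},{"travel":[-0.0001,0.0001,0.0056],"delta_rot":[5.91,0,0],"jaw":-1}])

```text
t: 20.0
tool_pos: [0.6653, -0.0081, 0.1556]
tool_rot: [[-0.0, 0.992, 0.127], [-0.0, 0.127, -0.992], [-1.0, -0.0, 0.0]]
contact_force: [-0.4, 0.8, -0.5]
finger_gap: 0.038
```

```bash
python3 st2.py .127 .132 6 -.0003
```

```text
t 20.00 s=0.1261 dn=-0.59 dz=0.09 dyaw=-0.01 F(down,y,in) [ 0.5 -0.3 -0.8] M [0.01 0.02 0.01] gap 0.038
[{"travel": [0.0001, -0.0003, 0.001], "delta_rot": [1.02, 0.01, 0.02], "jaw": -1}, {"travel": [0.0001, -0.0003, 0.002], "delta_rot": [2.17, 0.01, 0.02], "jaw": -1}, {"travel": [0.0001, -0.0004, 0.003], "delta_rot": [3.31, 0.01, 0.02], "jaw": -1}, {"travel": [0.0001, -0.0004, 0.004], "delta_rot": [4.46, 0.01, 0.02], "jaw": -1}, {"travel": [0.0001, -0.0005, 0.0051], "delta_rot": [5.6, 0.01, 0.02], "jaw": -1}, {"travel": [0.0001, -0.0006, 0.0061], "delta_rot": [6.75, 0.01, 0.02], "jaw": -1}]
```

Emit:
carry_out(deltas=[{"travel":[0.0001,-0.0001,0.001],"delta_rot":[1.02,0,0],"jaw":-1},{"travel":[0.0001,-0.0001,0.002],"delta_rot":[2.17,0,0],"jaw":-1},{"travel":[0.0001,-0.0002,0.003],"delta_rot":[3.31,0,0],"jaw":-1},{"travel":[0.0001,-0.0002,0.004],"delta_rot":[4.46,0,0],"jaw":-1},{"travel":[0.0001,-0.0003,0.0051],"delta_rot":[5.6,0,0],"jaw":-1},{"travel":[0.0001,-0.0004,0.0061],"delta_rot":[6.75,0,0],"jaw":-1}])

```text
t: 20.6
tool_pos: [0.6657, -0.0142, 0.1555]
tool_rot: [[-0.0, 1.0, 0.009], [-0.0, 0.009, -1.0], [-1.0, -0.0, 0.0]]
contact_force: [0.3, 0.0, -1.4]
finger_gap: 0.0381
```

```bash
python3 st2.py .133 .138 6 -.0004
```

```text
t 20.60 s=0.1320 dn=-0.55 dz=-0.02 dyaw=0.01 F(down,y,in) [ 1.4  0.3 -0. ] M [-0.03 -0.01 -0.02] gap 0.0381
[{"travel": [-0.0, -0.0002, 0.0011], "delta_rot": [1.15, 0.01, 0.02], "jaw": -1}, {"travel": [-0.0, -0.0002, 0.0021], "delta_rot": [2.3, 0.01, 0.02], "jaw": -1}, {"travel": [-0.0, -0.0002, 0.0031], "delta_rot": [3.43, 0.01, 0.02], "jaw": -1}, {"travel": [-0.0, -0.0003, 0.0042], "delta_rot": [4.51, 0.01, 0.02], "jaw": -1}, {"travel": [-0.0, -0.0004, 0.0052], "delta_rot": [5.55, 0.01, 0.02], "jaw": -1}, {"travel": [-0.0, -0.0005, 0.0062], "delta_rot": [6.55, 0.01, 0.02], "jaw": -1}]
```

Emit:
carry_out(deltas=[{"travel":[0,-0.0001,0.0011],"delta_rot":[1.15,0,0],"jaw":-1},{"travel":[0,-0.0001,0.0021],"delta_rot":[2.3,0,0],"jaw":-1},{"travel":[0,-0.0002,0.0031],"delta_rot":[3.43,0,0],"jaw":-1},{"travel":[0,-0.0002,0.0042],"delta_rot":[4.51,0,0],"jaw":-1},{"travel":[0,-0.0003,0.0052],"delta_rot":[5.55,0,0],"jaw":-1},{"travel":[0,-0.0004,0.0062],"delta_rot":[6.55,0,0],"jaw":-1}])

```text
t: 21.2
tool_pos: [0.6654, -0.0204, 0.1555]
tool_rot: [[-0.0, 0.995, -0.105], [-0.0, -0.105, -0.995], [-1.0, -0.0, 0.0]]
contact_force: [0.1, -0.1, -0.2]
finger_gap: 0.0382
```

```bash
python3 st2.py .139 .146 8 -.0004
```

```text
t 21.20 s=0.1380 dn=-0.49 dz=-0.01 dyaw=0.02 F(down,y,in) [0.2 0.1 0.1] M [0.08 0.05 0.08] gap 0.0382
[{"travel": [-0.0, -0.0001, 0.0011], "delta_rot": [0.97, 0.01, 0.02], "jaw": -1}, {"travel": [-0.0, -0.0001, 0.0021], "delta_rot": [1.88, 0.01, 0.02], "jaw": -1}, {"travel": [-0.0, -0.0001, 0.0031], "delta_rot": [2.74, 0.01, 0.02], "jaw": -1}, {"travel": [-0.0, -0.0002, 0.0041], "delta_rot": [3.56, 0.01, 0.02], "jaw": -1}, {"travel": [-0.0, -0.0002, 0.0051], "delta_rot": [4.34, 0.01, 0.02], "jaw": -1}, {"travel": [-0.0, -0.0003, 0.0062], "delta_rot": [5.07, 0.01, 0.02], "jaw": -1}, {"travel": [-0.0, -0.0003, 0.0072], "delta_rot": [5.75, 0.01, 0.02], "jaw": -1}, {"travel": [-0.0, -0.0004, 0.0082], "delta_rot": [6.4, 0.01, 0.02], "jaw": -1}]
```

Emit:
carry_out(deltas=[{"travel":[0,-0.0001,0.0011],"delta_rot":[0.97,0,0],"jaw":-1},{"travel":[0,-0.0001,0.0021],"delta_rot":[1.88,0,0],"jaw":-1},{"travel":[0,-0.0001,0.0031],"delta_rot":[2.74,0,0],"jaw":-1},{"travel":[0,-0.0002,0.0041],"delta_rot":[3.56,0,0],"jaw":-1},{"travel":[0,-0.0002,0.0051],"delta_rot":[4.34,0,0],"jaw":-1}])

```text
t: 21.7
tool_pos: [0.6646, -0.0254, 0.1555]
tool_rot: [[-0.0, 0.984, -0.179], [-0.0, -0.179, -0.984], [-1.0, -0.0, 0.0]]
contact_force: [-1.1, -0.7, -0.5]
finger_gap: 0.0378
```

```bash
python3 st2.py .144 .151 8 -.0004
```

```text
t 21.70 s=0.1429 dn=-0.39 dz=-0.02 dyaw=-0.06 F(down,y,in) [ 0.5 -1.   0.9] M [ 0.04 -0.07 -0.02] gap 0.0378
[{"travel": [-0.0, 0.0, 0.0011], "delta_rot": [0.75, 0.02, 0.02], "jaw": -1}, {"travel": [-0.0, 0.0, 0.0021], "delta_rot": [1.44, 0.02, 0.02], "jaw": -1}, {"travel": [-0.0, 0.0, 0.0031], "delta_rot": [2.08, 0.02, 0.02], "jaw": -1}, {"travel": [-0.0, -0.0, 0.0041], "delta_rot": [2.68, 0.02, 0.02], "jaw": -1}, {"travel": [-0.0, -0.0, 0.0052], "delta_rot": [3.23, 0.02, 0.02], "jaw": -1}, {"travel": [-0.0, -0.0001, 0.0062], "delta_rot": [3.74, 0.02, 0.02], "jaw": -1}, {"travel": [-0.0, -0.0002, 0.0072], "delta_rot": [4.21, 0.02, 0.02], "jaw": -1}, {"travel": [-0.0, -0.0002, 0.0082], "delta_rot": [4.63, 0.02, 0.02], "jaw": -1}]
```

Emit:
carry_out(deltas=[{"travel":[0,0,0.0011],"delta_rot":[0.75,0,0],"jaw":-1},{"travel":[0,0,0.0021],"delta_rot":[1.44,0,0],"jaw":-1},{"travel":[0,0,0.0031],"delta_rot":[2.08,0,0],"jaw":-1},{"travel":[0,0,0.0041],"delta_rot":[2.68,0,0],"jaw":-1},{"travel":[0,0,0.0052],"delta_rot":[3.23,0,0],"jaw":-1},{"travel":[0,-0.0001,0.0062],"delta_rot":[3.74,0,0],"jaw":-1},{"travel":[0,-0.0002,0.0072],"delta_rot":[4.21,0,0],"jaw":-1},{"travel":[0,-0.0002,0.0082],"delta_rot":[4.63,0,0],"jaw":-1}])

```text
t: 22.5
tool_pos: [0.663, -0.0335, 0.1555]
tool_rot: [[-0.0, 0.966, -0.258], [-0.0, -0.258, -0.966], [-1.0, -0.0, 0.0]]
contact_force: [-0.1, -0.0, -1.1]
finger_gap: 0.0382
```

```bash
python3 st2.py .152 .166 8 -.0004
```

```text
t 22.50 s=0.1511 dn=-0.47 dz=-0.01 dyaw=0.06 F(down,y,in) [ 1.1 -0.1  0.1] M [-0.01  0.02 -0.02] gap 0.0382
[{"travel": [-0.0, -0.0001, 0.001], "delta_rot": [0.4, 0.01, 0.01], "jaw": -1}, {"travel": [-0.0, -0.0001, 0.003], "delta_rot": [1.03, 0.01, 0.01], "jaw": -1}, {"travel": [-0.0, -0.0001, 0.005], "delta_rot": [1.48, 0.01, 0.01], "jaw": -1}, {"travel": [-0.0, -0.0002, 0.007], "delta_rot": [1.75, 0.01, 0.01], "jaw": -1}, {"travel": [-0.0, -0.0002, 0.009], "delta_rot": [1.85, 0.01, 0.01], "jaw": -1}, {"travel": [-0.0, -0.0003, 0.011], "delta_rot": [1.85, 0.01, 0.01], "jaw": -1}, {"travel": [-0.0, -0.0004, 0.013], "delta_rot": [1.85, 0.01, 0.01], "jaw": -1}, {"travel": [-0.0, -0.0004, 0.015], "delta_rot": [1.85, 0.01, 0.01], "jaw": -1}]
```

Smooth and free of force. Out of the bend now.

Emit:
carry_out(deltas=[{"travel":[0,0,0.001],"delta_rot":[0.4,0,0],"jaw":-1},{"travel":[0,0,0.003],"delta_rot":[1.03,0,0],"jaw":-1},{"travel":[0,0,0.005],"delta_rot":[1.48,0,0],"jaw":-1},{"travel":[0,-0.0001,0.007],"delta_rot":[1.75,0,0],"jaw":-1},{"travel":[0,-0.0001,0.009],"delta_rot":[1.85,0,0],"jaw":-1},{"travel":[0,-0.0002,0.011],"delta_rot":[1.85,0,0],"jaw":-1},{"travel":[0,-0.0003,0.013],"delta_rot":[1.85,0,0],"jaw":-1},{"travel":[0,-0.0003,0.015],"delta_rot":[1.85,0,0],"jaw":-1}])

```text
t: 23.3
tool_pos: [0.6588, -0.048, 0.1555]
tool_rot: [[-0.0, 0.958, -0.288], [-0.0, -0.288, -0.958], [-1.0, -0.0, 0.0]]
contact_force: [0.5, 0.0, -0.7]
finger_gap: 0.038
```

```bash
python3 st2.py .170 .206 10 -.0004; python3 -c "from path import *;print(SEAT)"
```

```text
t 23.30 s=0.1661 dn=-0.51 dz=-0.02 dyaw=0.04 F(down,y,in) [ 0.7  0.5 -0.2] M [-0.05  0.01 -0.03] gap 0.038
[{"travel": [-0.0, -0.0001, 0.0039], "delta_rot": [0.04, 0.01, 0.01], "jaw": -1}, {"travel": [-0.0, -0.0001, 0.0079], "delta_rot": [0.04, 0.01, 0.01], "jaw": -1}, {"travel": [-0.0, -0.0001, 0.0119], "delta_rot": [0.04, 0.01, 0.01], "jaw": -1}, {"travel": [-0.0, -0.0001, 0.0159], "delta_rot": [0.04, 0.01, 0.01], "jaw": -1}, {"travel": [-0.0, -0.0001, 0.0199], "delta_rot": [0.04, 0.01, 0.01], "jaw": -1}, {"travel": [-0.0, -0.0001, 0.0239], "delta_rot": [0.04, 0.01, 0.01], "jaw": -1}, {"travel": [-0.0, -0.0001, 0.0279], "delta_rot": [0.04, 0.01, 0.01], "jaw": -1}, {"travel": [-0.0, -0.0001, 0.0319], "delta_rot": [0.04, 0.01, 0.01], "jaw": -1}, {"travel": [-0.0, -0.0001, 0.0359], "delta_rot": [0.04, 0.01, 0.01], "jaw": -1}, {"travel": [-0.0, -0.0001, 0.0399], "delta_rot": [0.04, 0.01, 0.01], "jaw": -1}]
0.21709499999999998
```

Emit:
carry_out(deltas=[{"travel":[0,0,0.004],"delta_rot":[0,0,0],"jaw":-1},{"travel":[0,0,0.008],"delta_rot":[0,0,0],"jaw":-1},{"travel":[0,0,0.012],"delta_rot":[0,0,0],"jaw":-1},{"travel":[0,0,0.016],"delta_rot":[0,0,0],"jaw":-1},{"travel":[0,0,0.02],"delta_rot":[0,0,0],"jaw":-1},{"travel":[0,0,0.024],"delta_rot":[0,0,0],"jaw":-1},{"travel":[0,0,0.028],"delta_rot":[0,0,0],"jaw":-1},{"travel":[0,0,0.032],"delta_rot":[0,0,0],"jaw":-1},{"travel":[0,0,0.036],"delta_rot":[0,0,0],"jaw":-1},{"travel":[0,0,0.038],"delta_rot":[0,0,0],"jaw":-1}])

```text
t: 24.3
tool_pos: [0.6478, -0.0846, 0.1555]
tool_rot: [[-0.0, 0.958, -0.288], [-0.0, -0.288, -0.958], [-1.0, -0.0, 0.0]]
contact_force: [0.5, -0.4, -1.0]
finger_gap: 0.0381
```

```bash
python3 st2.py
```

```text
t 24.30 s=0.2043 dn=-0.53 dz=0.02 dyaw=0.02 F(down,y,in) [1.  0.6 0.2] M [0.01 0.05 0.05] gap 0.0381
```

Emit:
carry_out(deltas=[{"travel":[0,0,0.001],"delta_rot":[0,0,0],"jaw":-1},{"travel":[0,0,0.002],"delta_rot":[0,0,0],"jaw":-1},{"travel":[0,0,0.003],"delta_rot":[0,0,0],"jaw":-1},{"travel":[0,0,0.004],"delta_rot":[0,0,0],"jaw":-1},{"travel":[0,0,0.005],"delta_rot":[0,0,0],"jaw":-1},{"travel":[0,0,0.006],"delta_rot":[0,0,0],"jaw":-1}])

```text
t: 24.9
tool_pos: [0.6461, -0.09, 0.1555]
tool_rot: [[-0.0, 0.958, -0.288], [-0.0, -0.288, -0.958], [-1.0, -0.0, 0.0]]
contact_force: [0.8, -0.0, -0.8]
finger_gap: 0.0378
```

```bash
python3 st2.py
```

```text
t 24.90 s=0.2100 dn=-0.52 dz=-0.03 dyaw=0.03 F(down,y,in) [ 0.8  0.8 -0.2] M [ 0.04 -0.03  0.07] gap 0.0378
```

Emit:
carry_out(deltas=[{"travel":[0,0,0.0008],"delta_rot":[0,0,0],"jaw":-1},{"travel":[0,0,0.0016],"delta_rot":[0,0,0],"jaw":-1},{"travel":[0,0,0.0024],"delta_rot":[0,0,0],"jaw":-1},{"travel":[0,0,0.0032],"delta_rot":[0,0,0],"jaw":-1},{"travel":[0,0,0.004],"delta_rot":[0,0,0],"jaw":-1}])

```text
t: 25.4
tool_pos: [0.645, -0.0938, 0.1555]
tool_rot: [[-0.0, 0.958, -0.288], [-0.0, -0.288, -0.958], [-1.0, -0.0, 0.0]]
contact_force: [0.3, -0.7, -1.8]
finger_gap: 0.038
```

Emit:
carry_out(deltas=[{"travel":[0,0,0.0003],"delta_rot":[0,0,0],"jaw":-1},{"travel":[0,0,0.0006],"delta_rot":[0,0,0],"jaw":-1},{"travel":[0,0,0.0009],"delta_rot":[0,0,0],"jaw":-1},{"travel":[0,0,0.0011],"delta_rot":[0,0,0],"jaw":-1}])

```text
t: 25.8
tool_pos: [0.6447, -0.0948, 0.1555]
tool_rot: [[-0.0, 0.958, -0.288], [-0.0, -0.288, -0.958], [-1.0, -0.0, 0.0]]
contact_force: [-0.3, 0.8, -1.7]
finger_gap: 0.0383
```

```bash
python3 st2.py
```

```text
t 25.80 s=0.2150 dn=-0.52 dz=-0.02 dyaw=0.03 F(down,y,in) [ 1.7 -0.6 -0.7] M [-0.03  0.03  0.02] gap 0.0383
```

Emit:
carry_out(deltas=[{"travel":[0,0,0.0003],"delta_rot":[0,0,0],"jaw":-1},{"travel":[0,0,0.0006],"delta_rot":[0,0,0],"jaw":-1},{"travel":[0,0,0.0008],"delta_rot":[0,0,0],"jaw":-1},{"travel":[0,0,0.0008],"delta_rot":[0,0,0],"jaw":-1}])

```text
t: 26.2
tool_pos: [0.6445, -0.0956, 0.1555]
tool_rot: [[-0.0, 0.958, -0.288], [-0.0, -0.288, -0.958], [-1.0, -0.0, 0.0]]
contact_force: [0.2, 0.4, -1.2]
finger_gap: 0.0377
```

```bash
python3 st2.py
```

```text
t 26.20 s=0.2158 dn=-0.52 dz=0.01 dyaw=0.03 F(down,y,in) [ 1.2  0.  -0.5] M [ 0.03 -0.   -0.  ] gap 0.0377
```

Emit:
carry_out(deltas=[{"travel":[0,0,0.0003],"delta_rot":[0,0,0],"jaw":-1},{"travel":[0,0,0.0006],"delta_rot":[0,0,0],"jaw":-1},{"travel":[0,0,0.0008],"delta_rot":[0,0,0],"jaw":-1},{"travel":[0,0,0.0008],"delta_rot":[0,0,0],"jaw":-1}])

```text
t: 26.6
tool_pos: [0.6444, -0.096, 0.1556]
tool_rot: [[-0.0, 0.958, -0.288], [0.0, -0.288, -0.958], [-1.0, -0.0, -0.0]]
contact_force: [1.5, 3.5, -0.6]
finger_gap: 0.0379
```

```bash
python3 st2.py
```

```text
t 26.60 s=0.2162 dn=-0.54 dz=0.06 dyaw=0.05 F(down,y,in) [ 0.6  0.5 -3.8] M [ 0.02  0.94 -0.02] gap 0.0379
```

Contact with the ring at 3.8 N. I'll raise it to about 5 N and hold.

Emit:
carry_out(deltas=[{"travel":[0,0,0.00015],"delta_rot":[0,0,0],"jaw":-1},{"travel":[0,0,0.00015],"delta_rot":[0,0,0],"jaw":-1},{"travel":[0,0,0.00015],"delta_rot":[0,0,0],"jaw":-1},{"travel":[0,0,0.00015],"delta_rot":[0,0,0],"jaw":-1}])

```text
t: 27.0
tool_pos: [0.6444, -0.0961, 0.1556]
tool_rot: [[0.0, 0.958, -0.288], [0.001, -0.288, -0.958], [-1.0, -0.0, -0.001]]
contact_force: [0.9, 5.1, 0.8]
finger_gap: 0.0382
```

```bash
python3 st2.py
```

```text
t 27.00 s=0.2163 dn=-0.57 dz=0.09 dyaw=0.05 F(down,y,in) [-0.8 -0.6 -5.1] M [ 0.04  1.21 -0.03] gap 0.0382
```

Emit:
carry_out(deltas=[{"travel":[0,0,0],"jaw":-1,"delta_rot":[0,0,0]},{"travel":[0,0,0],"jaw":-1,"delta_rot":[0,0,0]},{"travel":[0,0,0],"jaw":-1,"delta_rot":[0,0,0]},{"travel":[0,0,0],"jaw":-1,"delta_rot":[0,0,0]},{"travel":[0,0,0],"jaw":-1,"delta_rot":[0,0,0]},{"travel":[0,0,0],"jaw":-1,"delta_rot":[0,0,0]},{"travel":[0,0,0],"jaw":-1,"delta_rot":[0,0,0]},{"travel":[0,0,0],"jaw":-1,"delta_rot":[0,0,0]},{"travel":[0,0,0],"jaw":-1,"delta_rot":[0,0,0]},{"travel":[0,0,0],"jaw":-1,"delta_rot":[0,0,0]}])

```text
t: 28.0
tool_pos: [0.6444, -0.0961, 0.1556]
tool_rot: [[0.0, 0.958, -0.288], [0.001, -0.288, -0.958], [-1.0, -0.0, -0.001]]
contact_force: [1.5, 6.2, -0.1]
finger_gap: 0.0382
```

```bash
python3 st2.py
```

```text
t 28.00 s=0.2163 dn=-0.56 dz=0.06 dyaw=0.05 F(down,y,in) [ 0.1 -0.4 -6.3] M [ 0.08  1.17 -0.04] gap 0.0382
```

Emit:
carry_out(deltas=[{"travel":[0,0,0],"jaw":-1,"delta_rot":[0,0,0]},{"travel":[0,0,0],"jaw":-1,"delta_rot":[0,0,0]},{"travel":[0,0,0],"jaw":-1,"delta_rot":[0,0,0]},{"travel":[0,0,0],"jaw":-1,"delta_rot":[0,0,0]},{"travel":[0,0,0],"jaw":-1,"delta_rot":[0,0,0]},{"travel":[0,0,0],"jaw":-1,"delta_rot":[0,0,0]},{"travel":[0,0,0],"jaw":-1,"delta_rot":[0,0,0]},{"travel":[0,0,0],"jaw":-1,"delta_rot":[0,0,0]},{"travel":[0,0,0],"jaw":-1,"delta_rot":[0,0,0]},{"travel":[0,0,0],"jaw":-1,"delta_rot":[0,0,0]}])

```text
t: 29.0
tool_pos: [0.6443, -0.096, 0.1556]
tool_rot: [[0.0, 0.958, -0.288], [0.001, -0.288, -0.958], [-1.0, -0.0, -0.001]]
contact_force: [1.3, 5.1, 0.2]
finger_gap: 0.0376
```

```bash
python3 st2.py
```

```text
t 29.00 s=0.2163 dn=-0.54 dz=0.08 dyaw=0.05 F(down,y,in) [-0.2 -0.2 -5.3] M [0.1  1.21 0.02] gap 0.0376
```

Held at about 5 N for over 2 s. I'll ease off, lower the block until the hole rests on the bar, then open.

Emit:
carry_out(deltas=[{"travel":[0.0005,0,-0.0002],"delta_rot":[0,0,0],"jaw":-1},{"travel":[0.001,0,-0.0003],"delta_rot":[0,0,0],"jaw":-1},{"travel":[0.0014,0,-0.0003],"delta_rot":[0,0,0],"jaw":-1},{"travel":[0.0016,0,-0.0003],"delta_rot":[0,0,0],"jaw":-1},{"travel":[0.0016,0,-0.0003],"delta_rot":[0,0,0],"jaw":-1}])

```text
t: 29.5
tool_pos: [0.6444, -0.0961, 0.1539]
tool_rot: [[-0.0, 0.958, -0.288], [0.0, -0.288, -0.958], [-1.0, -0.0, -0.0]]
contact_force: [1.8, 4.3, 0.3]
finger_gap: 0.038
```

```bash
python3 st2.py
```

```text
t 29.50 s=0.2163 dn=-0.57 dz=-1.57 dyaw=0.04 F(down,y,in) [-0.3  0.5 -4.6] M [0.09 1.12 0.02] gap 0.038
```

Emit:
carry_out(deltas=[{"travel":[0,0,-0.0002],"delta_rot":[0,0,0],"jaw":-1},{"travel":[0,0,-0.0003],"delta_rot":[0,0,0],"jaw":-1},{"travel":[0,0,-0.0003],"delta_rot":[0,0,0],"jaw":-1}])

```text
t: 29.8
tool_pos: [0.6444, -0.096, 0.1539]
tool_rot: [[-0.0, 0.958, -0.288], [-0.0, -0.288, -0.958], [-1.0, -0.0, 0.0]]
contact_force: [0.3, 3.3, 0.6]
finger_gap: 0.0379
```

```bash
python3 st2.py
```

```text
t 29.80 s=0.2162 dn=-0.57 dz=-1.60 dyaw=0.03 F(down,y,in) [-0.6 -0.7 -3.3] M [-0.01  0.8   0.06] gap 0.0379
```

Emit:
carry_out(deltas=[{"travel":[0,0,-0.0002],"delta_rot":[0,0,0],"jaw":-1},{"travel":[0,0,-0.0002],"delta_rot":[0,0,0],"jaw":0.2},{"travel":[0,0,-0.0002],"delta_rot":[0,0,0],"jaw":0.6},{"travel":[0,0,-0.0002],"delta_rot":[0,0,0],"jaw":1},{"travel":[0,0,-0.0002],"delta_rot":[0,0,0],"jaw":1},{"travel":[0,0,-0.0002],"delta_rot":[0,0,0],"jaw":1},{"travel":[0,0,-0.0002],"delta_rot":[0,0,0],"jaw":1},{"travel":[0,0,-0.0002],"delta_rot":[0,0,0],"jaw":1}])

```text
t: 30.6
tool_pos: [0.6444, -0.0957, 0.1539]
tool_rot: [[-0.0, 0.958, -0.288], [-0.0, -0.288, -0.958], [-1.0, -0.0, 0.0]]
contact_force: [0.4, 0.3, -0.2]
finger_gap: 0.0855
```

```bash
python3 - <<'E'
import sys; sys.argv=['x']
exec(open('st2.py').read())
from fit import *
from cell import read_camera
im=read_camera('side'); u=proj('side',[.6444,-.096,.14])[0][0].astype(int)
cv2.imwrite('pics/rel.png',cv2.resize(im[u[1]-48:u[1]+48,u[0]-64:u[0]+64,::-1],(640,480),interpolation=cv2.INTER_CUBIC))
E
```

```text
t 30.60 s=0.2160 dn=-0.54 dz=-1.59 dyaw=0.03 F(down,y,in) [ 0.2  0.3 -0.5] M [-0.04  0.01 -0.01] gap 0.0855
```

View pics/rel.png

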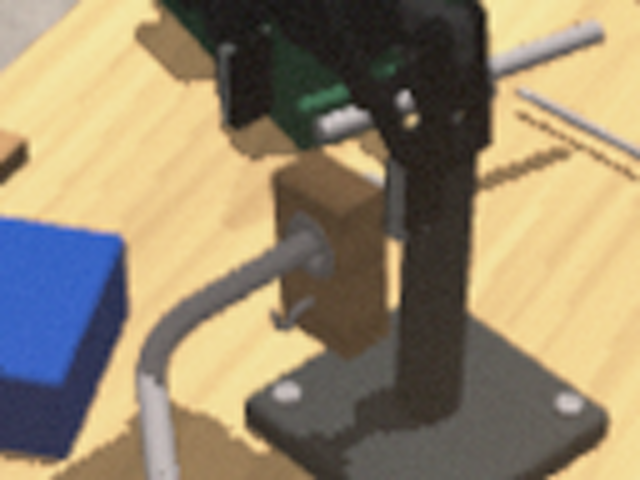

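The block hangs on the inner leg at (330,260), hook outwards at (290,318), and the open pads are clear of it. Retreating straight up.

Emit:
carry_out(deltas=[{"travel":[-0.01,0,0],"delta_rot":[0,0,0],"jaw":1},{"travel":[-0.03,0,0],"delta_rot":[0,0,0],"jaw":1},{"travel":[-0.06,0,0],"delta_rot":[0,0,0],"jaw":1},{"travel":[-0.1,0,0],"delta_rot":[0,0,0],"jaw":1},{"travel":[-0.15,0,0],"delta_rot":[0,0,0],"jaw":1},{"travel":[-0.18,0,-0.05],"delta_rot":[0,0,0],"jaw":1},{"travel":[-0.18,-0.05,-0.1],"delta_rot":[0,0,0],"jaw":1},{"travel":[-0.18,-0.1,-0.14],"delta_rot":[0,0,0],"jaw":1},{"travel":[-0.18,-0.15,-0.18],"delta_rot":[0,0,0],"jaw":1},{"travel":[-0.18,-0.18,-0.2],"delta_rot":[0,0,0],"jaw":1}])

```text
t: 31.65
tool_pos: [0.5517, 0.117, 0.3344]
tool_rot: [[0.0, 0.958, -0.288], [-0.0, -0.288, -0.958], [-1.0, 0.0, -0.0]]
contact_force: [0.6, 0.6, 0.5]
finger_gap: 0.0856
```

Emit:
carry_out(deltas=[{"travel":[0,-0.05,0],"delta_rot":[0,0,0],"jaw":1},{"travel":[0,-0.1,0],"delta_rot":[0,0,0],"jaw":1},{"travel":[0,-0.1,0],"delta_rot":[0,0,0],"jaw":1},{"travel":[0,-0.1,0],"delta_rot":[0,0,0],"jaw":1},{"travel":[0,-0.1,0],"delta_rot":[0,0,0],"jaw":1}])

```text
t: 32.15
tool_pos: [0.4581, 0.1442, 0.3342]
tool_rot: [[0.001, 0.958, -0.288], [-0.0, -0.288, -0.958], [-1.0, 0.001, -0.0]]
contact_force: [0.4, -0.4, 0.5]
finger_gap: 0.0852
```

```bash
python3 - <<'E'
from fit import *
from cell import read_camera,robot,nets
out=[]
for c in('side','top'):
    im=read_camera(c); u=proj(c,[.6444,-.09,.14])[0][0].astype(int); w,h=(56,42) 
    out.append(cv2.resize(im[u[1]-h:u[1]+h,u[0]-w:u[0]+w,::-1],(400,300),interpolation=cv2.INTER_CUBIC))
    for l in('offcut_mid','glue','strip','brush'): print(c,l,[(np.round(d['location'],3).tolist(),round(d['conf'],2)) for d in nets.landmark_of(c,l)][:2])
s=robot.state(); print(s['t'],s['tool_pos'],s['qvel'].round(3))
cv2.imwrite('pics/end.png',np.hstack(out))
E
```

```text
side offcut_mid [([0.607, 0.328, 0.024], 0.84)]
side glue [([0.422, -0.243, -0.002], 0.73)]
side strip [([0.404, 0.131, 0.002], 0.65)]
side brush [([0.702, 0.191, -0.004], 0.61)]
top offcut_mid [([0.65, -0.076, 0.12], 0.56)]
top glue [([0.697, 0.193, 0.003], 0.63)]
top strip [([0.398, 0.128, -0.0], 0.88)]
top brush [([0.702, 0.194, 0.0], 0.54)]
32.65 [0.45738706 0.14427501 0.33369423] [ 0.002 -0.005 -0.001 -0.001 -0.    -0.001]
```

View pics/end.png

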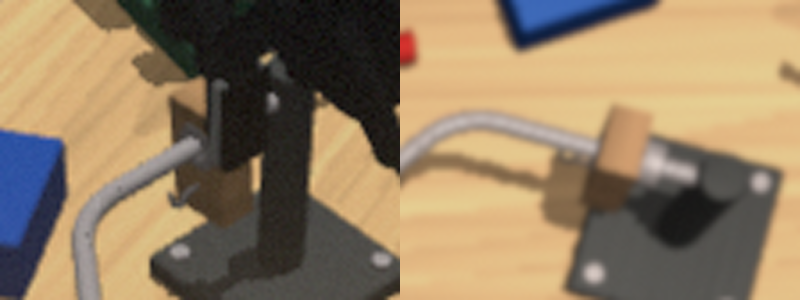

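```bash
python3 -c "
from cell import robot;print(robot.close_job(), robot.state()['t'])"
```

```text
the job is handed in; nothing more can be done
the job is handed in; nothing more can be done
```

The beech hanger block is hanging on its own against the steel ring, hook facing outwards, and the job is handed in at about 33 s of the 72 s allowed.

- **Threading and bend:** I measured the bush from a close-up at about 1.2 mm sideways and 2.7 mm low, which matches the stated 3 mm. I threaded the block on and centred it by light touch. Mid-bend there was one contact, read at about 4.3 N sideways (4.6 N in all), and I re-centred there. Everywhere else on the bar the readings stayed under about 3 N.
- **Pressing home:** I held it against the ring at about 5 N for a little over 2 s, with readings of 5.1, 6.3 and 5.3 N. Then I eased off to about 3 N, lowered it until the hole rested on the bar, and opened the gripper.
- **Last checks:** After I backed the arm away, the top view shows the block on the inner leg right beside the ring. A gap under about 1 mm would not show in these pictures.
    - **Offcut and strip:** both located where they were at the start.
    - **Glue jar:** the side camera agrees with the start. The top camera's last glue report was wrong, landing on the brush.
    - **Offcut in the top view:** the top camera's report for it fell on the hanger block, so only the side camera confirms it.
    - **Brush:** it is at about (0.70, 0.19), but I took no labelled reading of it at the start.

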